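Build the sieve stack on the shaker

ROBOT

A 7-joint arm with a two-finger parallel gripper is mounted at the origin on the work surface. World frame = base frame: x ahead of the robot, y to its left, z up, the work surface at z = 0. Lengths are in mm, angles in rad, forces in N, time in s.
With the tool pointing down it reaches from about 400 to 850 mm from the base axis. Payload 6.9 kg.
Tool frame: the origin (TCP) lies between the finger pads; the fingertips stand 17 mm ahead of it and the grasp point (between the pads) lies 2 mm behind it; z points along the fingers, y is the line along which they close (so a half turn about z gives the same grasp; the last joint's range is limited). The gripper opens to 85 mm and grips with 20 to 120 N. Pads are 22 mm wide; open, the fingers measure 114 mm over their backs; the gripper's body (76 mm by 85 mm) begins 54 mm behind the grasp point. The pads swing forward as they close: fully open they stand 13 mm farther back than shut.
Start: joints at [1.349, 0.507, -0.238, 1.5, 0.126, 1.149, -0.155], TCP at [200.604, -591.921, 248.275] pointing down, gripper open.
Joint ranges: [-3.08, 3.08], [-0.24, 2.05], [-1.43, 1.35], [0, 2.5], [-1.52, 4.66], [0.17, 1.96], [-2.89, 2.89]. Speed limits (rad/s): [2.39, 2.39, 3.14, 3.14, 3.14, 3.14, 3.14].

INTERFACE

Orientations are given as a 3x3 rotation matrix whose columns are the frame's x, y, z axes.
In Python, from plant import robot, optics, workorder gives the robot as it stands.
- The arm moves only by the tool step_arm, never from a script. Its argument "moves" is a list of rows, each an object of numbers: "x", "y", "z": the shift along the tool's x, y, z in m; "ax", "ay", "az": the turn, a rotation vector about the tool's x, y, z in rad; "gripper": the closure, from 0 (fully open) to 1 (shut). A call has exactly 10 rows; each row shifts and turns the commanded pose from where the row before left it, along the tool's axes as they then stand; what a row does not reach is not made up. A row lasts 1/12 s, in which the tool goes at most 41.7 mm and 7.16 degrees, less where a joint would pass 70% of its speed; a pose out of reach is approached as far as the arm can. A call is refused whole if a number of a shift passes 0.0417 or a number of a turn 0.125, either way. A call with a gripper value outside its range is refused whole. The fingers move at their own pace and stop on an object; "force" is the grip in N (left out, the last holds). Time passes only in rows, so rows that do not move let the fingers close, or fill a call up. It gives the time, the measured TCP pose, the force, the opening and the grip force at its end, in the units of the state.
- robot.get_obs(): the state, without advancing time (a new reading comes with each control period).
- optics.read_camera(name): name is "scene" or "top" or "wrist"; returns a dict with "image" (420x560x3 uint8, red, green, blue), "camera_matrix" (3x3 intrinsics, pixels), "dist_coeffs" ([k1, k2, p1, p2, k3] as OpenCV has them; the pictures are not rectified), "cam_to_world" (4x4, takes a point from camera to world coordinates); the wrist camera has in their place "T_tool_cam" (4x4, takes a point from camera to tool coordinates, whose origin is the TCP and whose axes are the flange's). Camera axes: x right, y down, z forward; pixel columns grow to the right and rows downward; lengths in mm; the calibration is good to about 2 mm. A picture is of the moment at which its call begins: read the wrist's pose just before it. There is no depth.
- workorder.job_done(): hands the job in; it is judged then, once.
The state is a dict: "clock": time; "joints": joint angles; "joint_velocities": joint speeds; "effort": joint torques, N m; "tcp_pos": TCP position; "tool_rot": TCP orientation; "force": force on the tool from outside, world axes, zero at the start; "wrist_torque": the same for the moment, N m; "width": finger opening in mm; "finger_force": force on a finger pad.
Only numpy, scipy, OpenCV 4.12 (cv2) and the standard library are available. Lean on these libraries where they do the work, as an engineer would, in place of code of your own. Each camera call takes 0.05 s, during which the arm holds its last target. There are 200 camera calls.

TASK

Build the sieve stack on the shaker's steel pan, one part at a time from the bottom up: first the green fine sieve, then the yellow medium one, then the red coarse one, and last the black lid. Set each part down without dropping it, upright and fully nested in the one below, let go of everything, and leave the mortar, bottle, funnel and tube rack where they are.

Things in the scene. Friction and masses are not known exactly. Their poses are not given: they have to be found in the camera images.
- pan_mouth (a point): Sieve shaker: grey box 110 x 110 mm, fixed to the table, with a round steel pan on top, 56 mm across outside, bore 50 mm across and 14 mm deep. Point: centre of the pan's mouth, at rim height, 78 mm above the table; the box's top is 50 mm above the table; z up; the control panel faces the shaker's -x.
- green_sieve_mid (a point): Sieve, green plastic frame, fine steel mesh, 32 mm high, standing upright. Foot: skirt 8 mm high, tapering 40 (bottom) to 45.6 mm across. Above: cylinder 56 mm across, 24 mm high, bore 50 mm across, 12 mm deep. Nested, the skirt is inside the part below, whose outside is also 56 mm, so grip it over 8 mm above its foot; each adds 24 mm. Point: on the axis, half-way up (16 mm above the foot); z up.
- yellow_sieve_mid (a point): Sieve, yellow plastic frame, medium steel mesh, 32 mm high, standing upright. Foot: skirt 8 mm high, tapering 40 (bottom) to 45.6 mm across. Above: cylinder 56 mm across, 24 mm high, bore 50 mm across, 12 mm deep. Nested, the skirt is inside the part below, whose outside is also 56 mm, so grip it over 8 mm above its foot; each adds 24 mm. Point: on the axis, half-way up (16 mm above the foot); z up.
- red_sieve_mid (a point): Sieve, red plastic frame, coarse steel mesh, 32 mm high, standing upright. Foot: skirt 8 mm high, tapering 40 (bottom) to 45.6 mm across. Above: cylinder 56 mm across, 24 mm high, bore 50 mm across, 12 mm deep. Nested, the skirt is inside the part below, whose outside is also 56 mm, so grip it over 8 mm above its foot; each adds 24 mm. Point: on the axis, half-way up (16 mm above the foot); z up.
- lid_mid (a point): Black plastic lid, 38 mm high: the same 8 mm tapered skirt below (40 to 45.6 mm across), then a disc 56 mm across and 8 mm thick, then a central round grip knob 24 mm across and 22 mm high (from 16 to 38 mm above the foot). Point: on the axis, half-way up (19 mm above the foot); z up.
- mortar: White ceramic mortar with a pestle leaning in it, 100 mm across the rim, 55 mm high, pestle to about 80 mm; loose, to be left alone. Origin: centre of its underside.
- bottle: Squat blue glass bottle with white cap, 68 mm across, 85 mm high; loose, to be left alone. Origin: centre of its underside.
- funnel: Clear polycarbonate funnel standing mouth down, 72 mm across, 70 mm high; loose, to be left alone. Origin: centre of its underside.
- tube_rack: Red plastic tube rack, 60 x 160 x 55 mm, with capped tubes up to 82 mm; loose, to be left alone. Origin: centre of its underside; long side along its y.

How it is judged (in metres and radians):
On the way, in this order (a step that is already met when the one before it is completed fails the run):
1. green sieve nested in the part below and let go (horizontal distance between green_sieve_mid and pan_mouth below 0.006 m and z of green_sieve_mid in the frame of pan_mouth between 0.0045 and 0.0115 m and angle between green_sieve_mid's own z axis and vertical below 0.08 rad and contact force between the fingers and green_sieve below 0.1 N), for 0.2 s.
2. yellow sieve nested in the part below and let go (horizontal distance between yellow_sieve_mid and green_sieve_mid below 0.006 m and z of yellow_sieve_mid in the frame of green_sieve_mid between 0.0205 and 0.0275 m and angle between yellow_sieve_mid's own z axis and vertical below 0.08 rad and contact force between the fingers and yellow_sieve below 0.1 N), for 0.2 s.
3. red sieve nested in the part below and let go (horizontal distance between red_sieve_mid and yellow_sieve_mid below 0.006 m and z of red_sieve_mid in the frame of yellow_sieve_mid between 0.0205 and 0.0275 m and angle between red_sieve_mid's own z axis and vertical below 0.08 rad and contact force between the fingers and red_sieve below 0.1 N), for 0.2 s.
4. lid nested in the part below and let go (horizontal distance between lid_mid and red_sieve_mid below 0.006 m and z of lid_mid in the frame of red_sieve_mid between 0.0235 and 0.0305 m and angle between lid_mid's own z axis and vertical below 0.08 rad and contact force between the fingers and lid below 0.1 N), for 0.2 s.
At the end, for the whole second after the job is handed in: Green sieve nested in the pan, yellow in green, red in yellow, lid in red: each within 6 mm of the axis of the part below, within 3.5 mm of its fully seated height, tilted less than 0.08 rad, at rest (under 20 mm/s) and not touched by the fingers (all of step 1 and all of step 2 and all of step 3 and all of step 4 and linear speed of each of green_sieve, yellow_sieve, red_sieve, lid below 0.02 m/s).
It fails at once if a bystander (mortar, bottle, funnel, tube rack) is shifted by more than 30 mm (distance of any of mortar, bottle, funnel, tube_rack from where it was at the start of the episode above 0.03 m).
It fails at once if the mortar, bottle, funnel or tube rack is tipped over (angle between any of mortar, bottle, funnel, tube_rack's own z axis and vertical above 0.6 rad).
It fails at once if a sieve or the lid is dropped or thrown (moves faster than 0.6 m/s out of the fingers) ((linear speed of green_sieve above 0.6 m/s and contact force between the fingers and green_sieve below 0.1 N) or (linear speed of yellow_sieve above 0.6 m/s and contact force between the fingers and yellow_sieve below 0.1 N) or (linear speed of red_sieve above 0.6 m/s and contact force between the fingers and red_sieve below 0.1 N) or (linear speed of lid above 0.6 m/s and contact force between the fingers and lid below 0.1 N)).
It also fails if it takes over 106 s, if anything falls off the work surface, if the arm or the gripper's body presses on something with over 40 N, if the wrist force passes 120 N, or if a joint passes its speed limit or range.

## Working session

There is one attempt and no reset: what is moved stays moved. The work goes in short steps, Python scripts to look and compute and a tool call to move; the robot and the scene stay as the last step left them, time stands still between calls to the robot, and variables do not carry over. Pictures are saved under pics/ and viewed, at most 14 in all, crops included, and the job is handed in when it is done.

Besides the shell and the picture viewer there is one more tool, called after "Emit:" as name([rows], argument=value, ...), one row to a line, values as JSON. step_arm: Moves the arm, as the interface text tells. Its arguments: {"type":"object","properties":{"moves":{"type":"array"},"force":{"type":"number"}},"required":["moves"]}

```bash
mkdir -p pics; ls
python3 - <<'E'
from plant import robot, optics
import cv2,numpy as np
o=robot.get_obs();print(o['clock'],o['tcp_pos'],o['tool_rot'],o['width'])
ims=[]
for n in ['scene','top']:
    d=optics.read_camera(n);cv2.imwrite(f'pics/{n}0.png',d['image'][:,:,::-1]);print(n,d['camera_matrix'],d['dist_coeffs'],d['cam_to_world'])
d=optics.read_camera('wrist');print(d['T_tool_cam'],d['camera_matrix'])
E
```

```text
pics
0.0 [ 200.4485736  -591.48194918  247.41522859] [[ 9.47054557e-01  3.21072162e-01 -5.77348325e-04]
 [ 3.21072681e-01 -9.47053017e-01  1.70786523e-03]
 [ 1.56850779e-06 -1.80281232e-03 -9.99998375e-01]] 85.1704388734913
scene [[384.83300694   0.         281.44468377]
 [  0.         384.83300694 208.97445331]
 [  0.           0.           1.        ]] [0.03455743 0.         0.         0.         0.        ] [[ 7.12779680e-01  4.58846380e-01 -5.30476320e-01  1.00035756e+03]
 [ 7.01365306e-01 -4.60199552e-01  5.44337285e-01 -3.99159319e+02]
 [ 5.64222756e-03 -7.60050243e-01 -6.49839822e-01  5.89227322e+02]
 [ 0.00000000e+00  0.00000000e+00  0.00000000e+00  1.00000000e+00]]
top [[523.46182591   0.         275.19199328]
 [  0.         523.46182591 212.49668256]
 [  0.           0.           1.        ]] [0.00687736 0.         0.         0.         0.        ] [[ 1.07853862e-02 -9.96597904e-01  8.17085849e-02  4.81522405e+02]
 [-9.99746717e-01 -9.13305010e-03  2.05691469e-02 -6.12601408e+00]
 [-1.97529201e-02 -8.19097357e-02 -9.96443986e-01  1.36759725e+03]
 [ 0.00000000e+00  0.00000000e+00  0.00000000e+00  1.00000000e+00]]
[[-4.48454729e-05 -9.66446114e-01 -2.56869435e-01  6.52386437e+01]
 [ 9.99999641e-01 -2.60601091e-04  8.05901469e-04  7.23981715e-01]
 [-8.45800798e-04 -2.56869307e-01  9.66445779e-01 -1.25323150e+02]
 [ 0.00000000e+00  0.00000000e+00  0.00000000e+00  1.00000000e+00]] [[337.39837801   0.         282.04084454]
 [  0.         337.39837801 211.38446963]
 [  0.           0.           1.        ]]
```

View pics/scene0.png

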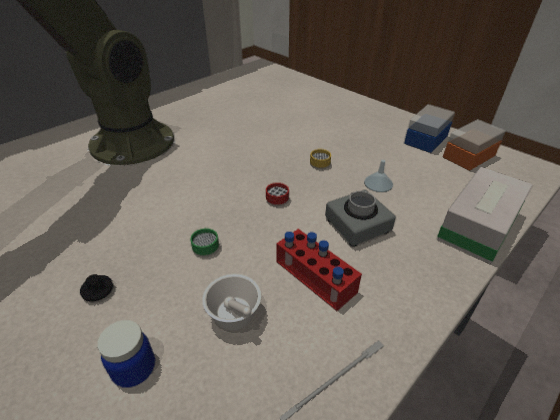

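View pics/top0.png

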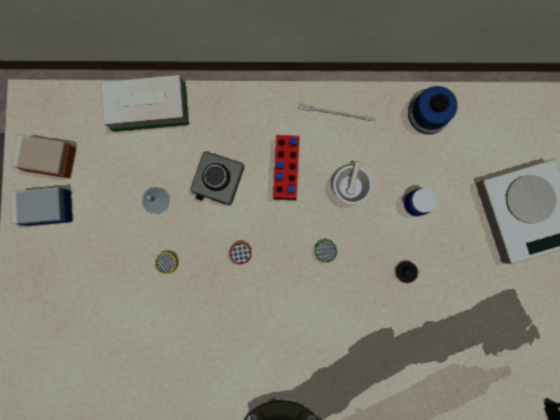

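The scene view shows all the parts upright. In the top view they are at about: yellow (166,262), red (241,252), green (325,250), lid (407,272), pan (215,176).

```bash
cat > h.py <<'E'
import numpy as np, cv2
from plant import robot, optics
def cam(n):
    o=robot.get_obs(); d=optics.read_camera(n)
    if n=='wrist':
        T=np.eye(4);T[:3,:3]=o['tool_rot'];T[:3,3]=o['tcp_pos'];d['cam_to_world']=T@np.array(d['T_tool_cam'])
    return d,o
def ray(d,uv,z):
    p=cv2.undistortPoints(np.array(uv,float).reshape(-1,1,2),d['camera_matrix'],np.array(d['dist_coeffs'])).reshape(-1,2)
    T=d['cam_to_world'];v=np.c_[p,np.ones(len(p))]@T[:3,:3].T;c=T[:3,3]
    return c+v*((z-c[2])/v[:,2])[:,None]
def circ(P):  # circle fit, world xy
    A=np.c_[2*P[:,:2],np.ones(len(P))];s=np.linalg.lstsq(A,(P[:,:2]**2).sum(1),rcond=None)[0]
    return s[0],s[1],np.sqrt(s[2]+s[0]**2+s[1]**2)
def local(o,xy):  # offset world target xy -> tool axes, m
    R=o['tool_rot'];return R.T@(np.r_[xy,o['tcp_pos'][2]]-o['tcp_pos'])/1000
def mask(im,n):
    h=cv2.cvtColor(im,cv2.COLOR_RGB2HSV)
    r={'green':((50,100,25),(90,255,255)),'yellow':((20,110,40),(33,255,255)),'red':((172,120,40),(180,255,255)),'lid':((0,0,0),(180,255,40))}[n]
    m=cv2.inRange(h,*map(np.array,r))
    if n=='red': m|=cv2.inRange(h,np.array((0,140,40)),np.array((6,255,255)))
    return m
E
python3 - <<'E'
from h import *
d,o=cam('top');im=d['image']
for n,uv,z in [('yellow',(166,262),32),('red',(241,252),32),('green',(325,250),32),('lid',(407,271),25)]:
    m=mask(im,n);k=np.zeros_like(m);cv2.circle(k,uv,20,255,-1);m&=k
    ys,xs=np.nonzero(m);(c,r)=cv2.minEnclosingCircle(np.c_[xs,ys].astype(np.float32))
    print(n,c,r,len(xs),ray(d,[c],z),np.hypot(*ray(d,[c],z)[0,:2]))
print(ray(d,[(215.5,176)],78), ray(d,[(351,184),(420,201),(287,167),(155,200)],60))
d,o=cam('wrist');cv2.imwrite('pics/w0.png',d['image'][:,:,::-1]);print(d['dist_coeffs'])
E
```

```text
yellow (165.7916717529297, 262.5833435058594) 11.319717407226562 103 [[460.33230662 299.09268754  32.        ]] 548.9647240601751
red (239.86065673828125, 252.8114776611328) 10.582601547241211 21 [[487.16729917 110.35896583  32.        ]] 499.51083943878285
green (325.61865234375, 250.85592651367188) 10.419939041137695 23 [[ 494.45379459 -107.72249516   32.        ]] 506.05206347587324
lid (406.13043212890625, 271.5652160644531) 10.450273513793945 334 [[ 444.33136474 -312.21984596   25.        ]] 543.0576340540339
[[677.15720299 170.2541138   78.        ]] [[ 662.2682842  -168.70558195   60.        ]
 [ 620.85431222 -340.37647456   60.        ]
 [ 704.21732043   -7.69505295   60.        ]
 [ 617.59297829  324.42667453   60.        ]]
[0.02450001 0.         0.         0.         0.        ]
```

Emit:
step_arm([
  {"x": 0.0106,"y": -0.0089,"z": 0.0024,"gripper": 0},
  {"x": 0.0213,"y": -0.0178,"z": 0.0048,"gripper": 0},
  {"x": 0.0266,"y": -0.0223,"z": 0.006,"gripper": 0},
  {"x": 0.0266,"y": -0.0223,"z": 0.006,"gripper": 0},
  {"x": 0.0266,"y": -0.0223,"z": 0.006,"gripper": 0},
  {"x": 0.0266,"y": -0.0223,"z": 0.006,"gripper": 0},
  {"x": 0.0266,"y": -0.0223,"z": 0.006,"gripper": 0},
  {"x": 0.0266,"y": -0.0223,"z": 0.006,"gripper": 0},
  {"x": 0.0266,"y": -0.0223,"z": 0.006,"gripper": 0},
  {"x": 0.0266,"y": -0.0223,"z": 0.006,"gripper": 0},
])

```text
schema error: expected keys x, y, z, ax, ay, az, gripper
```

Emit:
step_arm([
  {"x": 0.0266,"y": -0.0223,"z": 0.006,"gripper": 0},
  {"x": 0.0266,"y": -0.0223,"z": 0.006,"gripper": 0},
  {"x": 0.0266,"y": -0.0223,"z": 0.006,"gripper": 0},
  {"x": 0.0266,"y": -0.0223,"z": 0.006,"gripper": 0},
  {"x": 0.0266,"y": -0.0223,"z": 0.006,"gripper": 0},
  {"x": 0.0266,"y": -0.0223,"z": 0.006,"gripper": 0},
  {"x": 0.0186,"y": -0.0156,"z": 0.0042,"gripper": 0},
  {"x": 0.0106,"y": -0.0089,"z": 0.0024,"gripper": 0},
  {"gripper": 0},
  {"gripper": 0},
])

```text
schema error: expected keys x, y, z, ax, ay, az, gripper
```

Emit:
step_arm([
  {"x": 0.0106,"y": -0.0089,"z": 0.0024,"ax": 0,"ay": 0,"az": 0,"gripper": 0},
  {"x": 0.0213,"y": -0.0178,"z": 0.0048,"ax": 0,"ay": 0,"az": 0,"gripper": 0},
  {"x": 0.0266,"y": -0.0223,"z": 0.006,"ax": 0,"ay": 0,"az": 0,"gripper": 0},
  {"x": 0.0266,"y": -0.0223,"z": 0.006,"ax": 0,"ay": 0,"az": 0,"gripper": 0},
  {"x": 0.0266,"y": -0.0223,"z": 0.006,"ax": 0,"ay": 0,"az": 0,"gripper": 0},
  {"x": 0.0266,"y": -0.0223,"z": 0.006,"ax": 0,"ay": 0,"az": 0,"gripper": 0},
  {"x": 0.0266,"y": -0.0223,"z": 0.006,"ax": 0,"ay": 0,"az": 0,"gripper": 0},
  {"x": 0.0266,"y": -0.0223,"z": 0.006,"ax": 0,"ay": 0,"az": 0,"gripper": 0},
  {"x": 0.0266,"y": -0.0223,"z": 0.006,"ax": 0,"ay": 0,"az": 0,"gripper": 0},
  {"x": 0.0266,"y": -0.0223,"z": 0.006,"ax": 0,"ay": 0,"az": 0,"gripper": 0},
])

```text
clock: 1.08
tcp_pos: [367.1, -317.6, 193.0]
tool_rot: [[0.947, 0.321, 0.0], [0.321, -0.947, -0.0], [0.0, 0.0, -1.0]]
force: [0.9, -0.9, -0.2]
width: 85.4
finger_force: 0.0
```

Emit:
step_arm([
  {"x": 0.0266,"y": -0.0223,"z": 0.006,"ax": 0,"ay": 0,"az": 0,"gripper": 0},
  {"x": 0.0266,"y": -0.0223,"z": 0.006,"ax": 0,"ay": 0,"az": 0,"gripper": 0},
  {"x": 0.0266,"y": -0.0223,"z": 0.006,"ax": 0,"ay": 0,"az": 0,"gripper": 0},
  {"x": 0.0266,"y": -0.0223,"z": 0.006,"ax": 0,"ay": 0,"az": 0,"gripper": 0},
  {"x": 0.0266,"y": -0.0223,"z": 0.006,"ax": 0,"ay": 0,"az": 0,"gripper": 0},
  {"x": 0.0266,"y": -0.0223,"z": 0.006,"ax": 0,"ay": 0,"az": 0,"gripper": 0},
  {"x": 0.0186,"y": -0.0156,"z": 0.0042,"ax": 0,"ay": 0,"az": 0,"gripper": 0},
  {"x": 0.0106,"y": -0.0089,"z": 0.0024,"ax": 0,"ay": 0,"az": 0,"gripper": 0},
  {"x": 0,"y": 0,"z": 0,"ax": 0,"ay": 0,"az": 0,"gripper": 0},
  {"x": 0,"y": 0,"z": 0,"ax": 0,"ay": 0,"az": 0,"gripper": 0},
])

```text
clock: 1.92
tcp_pos: [494.6, -108.0, 150.3]
tool_rot: [[0.946, 0.323, -0.001], [0.323, -0.946, 0.0], [-0.0, -0.0, -1.0]]
force: [-0.6, 0.0, 0.1]
width: 85.4
finger_force: 0.0
```

Run:
```python
from h import *
d,o=cam('wrist');cv2.imwrite('pics/w1.png',d['image'][:,:,::-1]);print(o['tcp_pos'],o['joints'],o['tool_rot'])
m=mask(d['image'],'green');cs,_=cv2.findContours(m,cv2.RETR_EXTERNAL,cv2.CHAIN_APPROX_NONE)
c=max(cs,key=cv2.contourArea);P=ray(d,c.reshape(-1,2),32);print(c.reshape(-1,2).mean(0),circ(P),local(o,circ(P)[:2]))
```

```text
[ 494.5917463  -107.9864091   150.29483185] [ 0.38903863  0.44370532 -0.31794142  1.94424379  0.19134709  0.78300144
 -1.27848065] [[ 9.46455066e-01  3.22835145e-01 -5.26257955e-04]
 [ 3.22835237e-01 -9.46455176e-01  9.82904734e-05]
 [-4.66347946e-04 -2.62922128e-04 -9.99999857e-01]]
[283.09615385 209.57692308] (np.float64(496.3130442486331), np.float64(-109.23354804755888), np.float64(27.689432276957636)) [ 1.22651077e-03  1.73605659e-03 -1.02842862e-06]
```

View pics/w1.png

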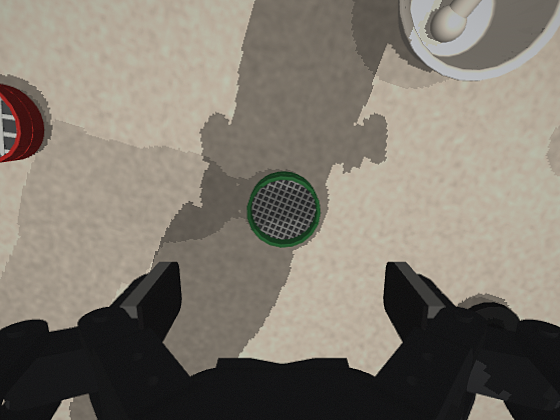

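The wrist view shows green at (283,210) with a fitted radius of 27.7 mm (28 expected), so it is within 2 mm of where it should be. I'll descend and grip it.

Emit:
step_arm([
  {"x": 0.0012,"y": 0.0017,"z": 0.01,"ax": 0,"ay": 0,"az": 0,"gripper": 0},
  {"x": 0,"y": 0,"z": 0.02,"ax": 0,"ay": 0,"az": 0,"gripper": 0},
  {"x": 0,"y": 0,"z": 0.025,"ax": 0,"ay": 0,"az": 0,"gripper": 0},
  {"x": 0,"y": 0,"z": 0.025,"ax": 0,"ay": 0,"az": 0,"gripper": 0},
  {"x": 0,"y": 0,"z": 0.02,"ax": 0,"ay": 0,"az": 0,"gripper": 0},
  {"x": 0,"y": 0,"z": 0.015,"ax": 0,"ay": 0,"az": 0,"gripper": 0},
  {"x": 0,"y": 0,"z": 0.008,"ax": 0,"ay": 0,"az": 0,"gripper": 0},
  {"x": 0,"y": 0,"z": 0.003,"ax": 0,"ay": 0,"az": 0,"gripper": 0},
  {"x": 0,"y": 0,"z": 0,"ax": 0,"ay": 0,"az": 0,"gripper": 0},
  {"x": 0,"y": 0,"z": 0,"ax": 0,"ay": 0,"az": 0,"gripper": 0.1},
], force=25)

```text
clock: 2.8
tcp_pos: [496.4, -110.3, 25.0]
tool_rot: [[0.947, 0.32, 0.001], [0.32, -0.947, -0.0], [0.001, 0.0, -1.0]]
force: [-0.5, -0.0, 0.2]
width: 77.0
finger_force: 0.0
```

Emit:
step_arm([
  {"x": 0,"y": 0,"z": 0,"ax": 0,"ay": 0,"az": 0,"gripper": 0.2},
  {"x": 0,"y": 0,"z": 0,"ax": 0,"ay": 0,"az": 0,"gripper": 0.3},
  {"x": 0,"y": 0,"z": 0,"ax": 0,"ay": 0,"az": 0,"gripper": 0.4},
  {"x": 0,"y": 0,"z": 0,"ax": 0,"ay": 0,"az": 0,"gripper": 0.5},
  {"x": 0,"y": 0,"z": 0,"ax": 0,"ay": 0,"az": 0,"gripper": 0.6},
  {"x": 0,"y": 0,"z": 0,"ax": 0,"ay": 0,"az": 0,"gripper": 0.6},
  {"x": 0,"y": 0,"z": 0,"ax": 0,"ay": 0,"az": 0,"gripper": 0.6},
  {"x": 0,"y": 0,"z": 0,"ax": 0,"ay": 0,"az": 0,"gripper": 0.6},
  {"x": 0,"y": 0,"z": 0,"ax": 0,"ay": 0,"az": 0,"gripper": 0.6},
  {"x": 0,"y": 0,"z": 0,"ax": 0,"ay": 0,"az": 0,"gripper": 0.6},
])

```text
clock: 3.63
tcp_pos: [496.7, -110.0, 25.5]
tool_rot: [[0.947, 0.321, 0.002], [0.321, -0.947, -0.001], [0.001, 0.001, -1.0]]
force: [-0.6, -0.0, 5.7]
width: 55.0
finger_force: 25.5
```

Emit:
step_arm([
  {"x": 0,"y": 0,"z": -0.005,"ax": 0,"ay": 0,"az": 0,"gripper": 0.6},
  {"x": 0,"y": 0,"z": -0.01,"ax": 0,"ay": 0,"az": 0,"gripper": 0.6},
  {"x": 0,"y": 0,"z": -0.018,"ax": 0,"ay": 0,"az": 0,"gripper": 0.6},
  {"x": 0,"y": 0,"z": -0.022,"ax": 0,"ay": 0,"az": 0,"gripper": 0.6},
  {"x": 0.006,"y": -0.006,"z": -0.024,"ax": 0,"ay": 0,"az": 0,"gripper": 0.6},
  {"x": 0.012,"y": -0.0125,"z": -0.024,"ax": 0,"ay": 0,"az": 0,"gripper": 0.6},
  {"x": 0.016,"y": -0.0165,"z": -0.02,"ax": 0,"ay": 0,"az": 0,"gripper": 0.6},
  {"x": 0.018,"y": -0.0185,"z": -0.018,"ax": 0,"ay": 0,"az": 0,"gripper": 0.6},
  {"x": 0.018,"y": -0.0185,"z": -0.016,"ax": 0,"ay": 0,"az": 0,"gripper": 0.6},
  {"x": 0.02,"y": -0.0205,"z": -0.01,"ax": 0,"ay": 0,"az": 0,"gripper": 0.6},
], force=40)

```text
clock: 4.47
tcp_pos: [552.3, 7.2, 194.5]
tool_rot: [[0.947, 0.32, 0.003], [0.32, -0.947, -0.0], [0.002, 0.001, -1.0]]
force: [1.0, 0.3, -0.8]
width: 54.6
finger_force: 42.3
```

Emit:
step_arm([
  {"x": 0.02,"y": -0.0205,"z": -0.006,"ax": 0,"ay": 0,"az": 0,"gripper": 0.6},
  {"x": 0.02,"y": -0.0205,"z": -0.002,"ax": 0,"ay": 0,"az": 0,"gripper": 0.6},
  {"x": 0.02,"y": -0.0205,"z": 0,"ax": 0,"ay": 0,"az": 0,"gripper": 0.6},
  {"x": 0.02,"y": -0.0205,"z": 0,"ax": 0,"ay": 0,"az": 0,"gripper": 0.6},
  {"x": 0.014,"y": -0.0145,"z": 0,"ax": 0,"ay": 0,"az": 0,"gripper": 0.6},
  {"x": 0.01,"y": -0.0105,"z": 0,"ax": 0,"ay": 0,"az": 0,"gripper": 0.6},
  {"x": 0.006,"y": -0.0065,"z": 0,"ax": 0,"ay": 0,"az": 0,"gripper": 0.6},
  {"x": 0,"y": 0,"z": 0,"ax": 0,"ay": 0,"az": 0,"gripper": 0.6},
  {"x": 0,"y": 0,"z": 0,"ax": 0,"ay": 0,"az": 0,"gripper": 0.6},
  {"x": 0,"y": 0,"z": 0,"ax": 0,"ay": 0,"az": 0,"gripper": 0.6},
])

```text
clock: 5.3
tcp_pos: [619.2, 147.6, 199.5]
tool_rot: [[0.948, 0.319, -0.0], [0.319, -0.948, -0.001], [-0.001, 0.001, -1.0]]
force: [0.2, -1.1, -0.6]
width: 54.5
finger_force: 42.3
```

Run:
```python
from h import *
d,o=cam('wrist');cv2.imwrite('pics/w2.png',d['image'][:,:,::-1]);print(o['tcp_pos'],o['tool_rot'])
np.save('w2.npy',d['cam_to_world'])
```

```text
[619.20987811 147.55891742 199.54561956] [[ 9.47631509e-01  3.19365516e-01 -4.36480837e-04]
 [ 3.19364718e-01 -9.47630952e-01 -1.32508448e-03]
 [-8.36809040e-04  1.11629523e-03 -9.99999027e-01]]
```

View pics/w2.png

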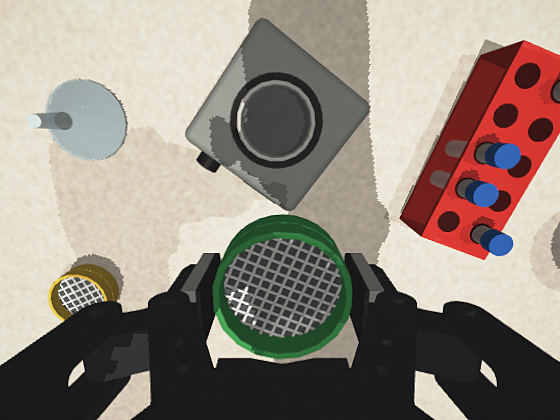

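Held green is at about (283,290) and the pan mouth at about (277,119). Next is a crop of the pan and a circle fit.

Run:
```python
import cv2
im=cv2.imread('pics/w2.png')[60:180,215:340]
cv2.imwrite('pics/w2c.png',cv2.resize(im,None,fx=4.8,fy=4.8,interpolation=cv2.INTER_CUBIC))
```

```text
(no output)
```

View pics/w2c.png

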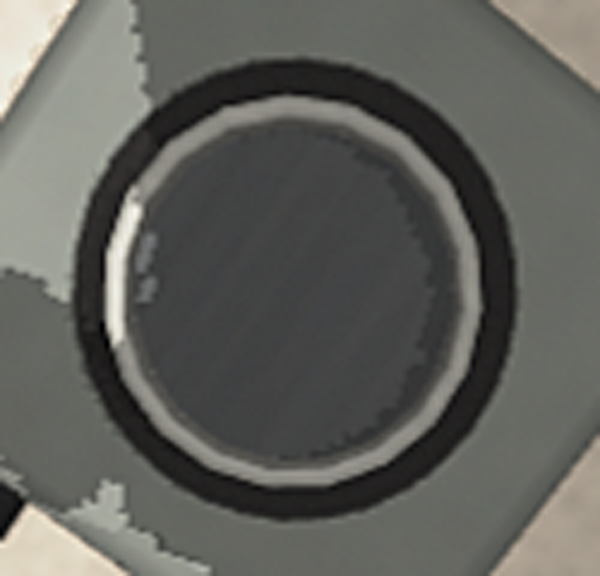

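The rim ring is clean: bright, inside a dark base ring, with its centre at about (276,121).

Run:
```python
from h import *
im=cv2.imread('pics/w2.png')[:,:,::-1].copy()
d,o=cam('wrist');d['cam_to_world']=np.load('w2.npy')
g=cv2.cvtColor(im,cv2.COLOR_RGB2GRAY)
rim=[]
for a in np.linspace(0,2*np.pi,120,endpoint=False):  # outer edge of rim: largest fall of grey along a radius
    r=np.arange(32,46,.25);x=(276+r*np.cos(a)).astype(np.float32);y=(120.6+r*np.sin(a)).astype(np.float32)
    p=cv2.remap(g,x[None],y[None],cv2.INTER_LINEAR)[0].astype(float)
    k=np.argmin(p[8:]-p[:-8])+4;rim.append((x[k],y[k]))
pan=circ(ray(d,rim,78));print('pan',pan)
m=mask(im,'green');c=max(cv2.findContours(m,cv2.RETR_EXTERNAL,cv2.CHAIN_APPROX_NONE)[0],key=cv2.contourArea).reshape(-1,2)
c=c[c[:,1]>c[:,1].max()-75]   # lower part: rim only, body is hidden
P=ray(d,c,o['tcp_pos'][2]+6.5);s=circ(P);print('sieve',s,local(o,s[:2]))
print('move',local(o,np.array(pan[:2])), 'sieve->pan',local(o,np.array(pan[:2]))-local(o,s[:2]))
```

```text
pan (np.float64(679.744326675404), np.float64(171.65854595050564), np.float64(27.553321961809427))
sieve (np.float64(618.4546664752227), np.float64(146.450665085943), np.float64(27.131138643865945)) [-1.11401774e-03  7.32444547e-04  1.48401319e-06]
move [ 6.50152030e-02 -3.60156075e-03 -4.61468551e-05] sieve->pan [ 6.61292207e-02 -4.33400530e-03 -4.76308683e-05]
```

Emit:
step_arm([
  {"x": 0.008,"y": -0.0006,"z": 0,"ax": 0,"ay": 0,"az": 0,"gripper": 0.6},
  {"x": 0.014,"y": -0.0009,"z": 0,"ax": 0,"ay": 0,"az": 0,"gripper": 0.6},
  {"x": 0.018,"y": -0.001,"z": 0.004,"ax": 0,"ay": 0,"az": 0,"gripper": 0.6},
  {"x": 0.014,"y": -0.001,"z": 0.008,"ax": 0,"ay": 0,"az": 0,"gripper": 0.6},
  {"x": 0.008,"y": -0.0005,"z": 0.012,"ax": 0,"ay": 0,"az": 0,"gripper": 0.6},
  {"x": 0.004,"y": 0,"z": 0.016,"ax": 0,"ay": 0,"az": 0,"gripper": 0.6},
  {"x": 0,"y": 0,"z": 0.018,"ax": 0,"ay": 0,"az": 0,"gripper": 0.6},
  {"x": 0,"y": 0,"z": 0.014,"ax": 0,"ay": 0,"az": 0,"gripper": 0.6},
  {"x": 0,"y": 0,"z": 0.01,"ax": 0,"ay": 0,"az": 0,"gripper": 0.6},
  {"x": 0,"y": 0,"z": 0.006,"ax": 0,"ay": 0,"az": 0,"gripper": 0.6},
])

```text
clock: 6.23
tcp_pos: [680.0, 173.8, 109.4]
tool_rot: [[0.947, 0.321, -0.003], [0.321, -0.947, -0.001], [-0.003, -0.0, -1.0]]
force: [-0.5, 0.1, -0.2]
width: 54.6
finger_force: 42.3
```

Emit:
step_arm([
  {"x": 0,"y": 0,"z": 0.004,"ax": 0,"ay": 0,"az": 0,"gripper": 0.6},
  {"x": 0,"y": 0,"z": 0.003,"ax": 0,"ay": 0,"az": 0,"gripper": 0.6},
  {"x": 0,"y": 0,"z": 0.003,"ax": 0,"ay": 0,"az": 0,"gripper": 0.6},
  {"x": 0,"y": 0,"z": 0.002,"ax": 0,"ay": 0,"az": 0,"gripper": 0.6},
  {"x": 0,"y": 0,"z": 0.002,"ax": 0,"ay": 0,"az": 0,"gripper": 0.6},
  {"x": 0,"y": 0,"z": 0.001,"ax": 0,"ay": 0,"az": 0,"gripper": 0.6},
  {"x": 0,"y": 0,"z": 0.001,"ax": 0,"ay": 0,"az": 0,"gripper": 0.6},
  {"x": 0,"y": 0,"z": 0,"ax": 0,"ay": 0,"az": 0,"gripper": 0.6},
  {"x": 0,"y": 0,"z": 0,"ax": 0,"ay": 0,"az": 0,"gripper": 0.6},
  {"x": 0,"y": 0,"z": 0,"ax": 0,"ay": 0,"az": 0,"gripper": 0.6},
])

```text
clock: 7.07
tcp_pos: [680.8, 174.5, 95.8]
tool_rot: [[0.947, 0.321, 0.0], [0.321, -0.947, 0.0], [0.0, -0.0, -1.0]]
force: [-0.9, -0.3, 1.0]
width: 54.2
finger_force: 42.6
```

Emit:
step_arm([
  {"x": 0,"y": 0,"z": 0.0005,"ax": 0,"ay": 0,"az": 0,"gripper": 0.6},
  {"x": 0,"y": 0,"z": 0.0005,"ax": 0,"ay": 0,"az": 0,"gripper": 0.6},
  {"x": 0,"y": 0,"z": 0.0005,"ax": 0,"ay": 0,"az": 0,"gripper": 0.6},
  {"x": 0,"y": 0,"z": 0,"ax": 0,"ay": 0,"az": 0,"gripper": 0.6},
  {"x": 0,"y": 0,"z": 0,"ax": 0,"ay": 0,"az": 0,"gripper": 0.6},
  {"x": 0,"y": 0,"z": 0,"ax": 0,"ay": 0,"az": 0,"gripper": 0.6},
  {"x": 0,"y": 0,"z": 0,"ax": 0,"ay": 0,"az": 0,"gripper": 0.6},
  {"x": 0,"y": 0,"z": 0,"ax": 0,"ay": 0,"az": 0,"gripper": 0.6},
  {"x": 0,"y": 0,"z": 0,"ax": 0,"ay": 0,"az": 0,"gripper": 0.6},
  {"x": 0,"y": 0,"z": 0,"ax": 0,"ay": 0,"az": 0,"gripper": 0.6},
])

```text
clock: 7.9
tcp_pos: [680.8, 174.5, 95.7]
tool_rot: [[0.947, 0.321, 0.001], [0.321, -0.947, 0.0], [0.001, 0.0, -1.0]]
force: [-4.3, -0.8, 10.9]
width: 54.5
finger_force: 43.6
```

Emit:
step_arm([
  {"x": 0,"y": 0,"z": -0.0005,"ax": 0,"ay": 0,"az": 0,"gripper": 0.4},
  {"x": 0,"y": 0,"z": -0.0005,"ax": 0,"ay": 0,"az": 0,"gripper": 0.3},
  {"x": 0,"y": 0,"z": 0,"ax": 0,"ay": 0,"az": 0,"gripper": 0.2},
  {"x": 0,"y": 0,"z": 0,"ax": 0,"ay": 0,"az": 0,"gripper": 0.1},
  {"x": 0,"y": 0,"z": 0,"ax": 0,"ay": 0,"az": 0,"gripper": 0},
  {"x": 0,"y": 0,"z": -0.006,"ax": 0,"ay": 0,"az": 0,"gripper": 0},
  {"x": 0,"y": 0,"z": -0.02,"ax": 0,"ay": 0,"az": 0,"gripper": 0},
  {"x": 0,"y": 0,"z": -0.03,"ax": 0,"ay": 0,"az": 0,"gripper": 0},
  {"x": 0,"y": 0,"z": -0.03,"ax": 0,"ay": 0,"az": 0,"gripper": 0},
  {"x": 0,"y": 0,"z": -0.016,"ax": 0,"ay": 0,"az": 0,"gripper": 0},
])

```text
clock: 8.73
tcp_pos: [681.8, 175.0, 201.1]
tool_rot: [[0.947, 0.321, 0.004], [0.321, -0.947, 0.002], [0.004, -0.0, -1.0]]
force: [1.1, -0.4, 1.4]
width: 85.6
finger_force: 0.0
```

```bash
cat >> h.py <<'E'
def find(n,z,box=None,wrist='wrist',lower=None):
    d,o=cam(wrist);m=mask(d['image'],n)
    if box: k=np.zeros_like(m);x0,y0,x1,y1=box;k[y0:y1,x0:x1]=255;m&=k
    c=max(cv2.findContours(m,cv2.RETR_EXTERNAL,cv2.CHAIN_APPROX_NONE)[0],key=cv2.contourArea).reshape(-1,2)
    if lower: c=c[c[:,1]>c[:,1].max()-lower]
    zz=z if z is not None else o['tcp_pos'][2]+6.5
    s=circ(ray(d,c,zz));print(n,'tcp',o['tcp_pos'].round(1),'px',c.mean(0).round(),'xyR',np.round(s,1),'tool mm',(1000*local(o,s[:2])[:2]).round(1))
    return d,o,s
E
python3 - <<'E'
from h import *
d,o,s=find('green',102);cv2.imwrite('pics/w3.png',d['image'][:,:,::-1])
E
```

```text
green tcp [681.8 175.  201.1] px [282. 220.] xyR [681.3 173.7  28.1] tool mm [-0.9  1. ]
```

View pics/w3.png

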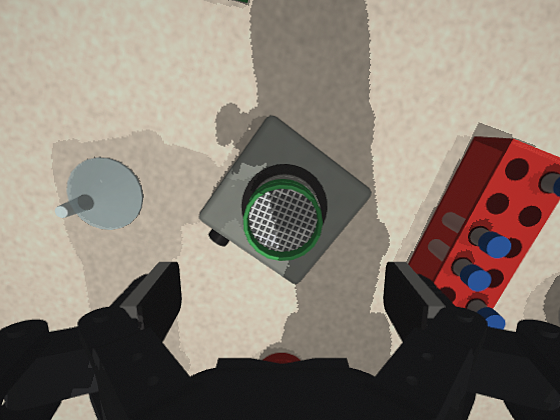

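Green is seated: R fits 28.1 at the expected rim height, centred at (282,220). Next is yellow.

Emit:
step_arm([
  {"x": -0.0125,"y": -0.014,"z": 0.003,"ax": 0,"ay": 0,"az": 0,"gripper": 0},
  {"x": -0.0208,"y": -0.0233,"z": 0.006,"ax": 0,"ay": 0,"az": 0,"gripper": 0},
  {"x": -0.0208,"y": -0.0233,"z": 0.006,"ax": 0,"ay": 0,"az": 0,"gripper": 0},
  {"x": -0.0208,"y": -0.0233,"z": 0.006,"ax": 0,"ay": 0,"az": 0,"gripper": 0},
  {"x": -0.0208,"y": -0.0233,"z": 0.006,"ax": 0,"ay": 0,"az": 0,"gripper": 0},
  {"x": -0.0208,"y": -0.0233,"z": 0.006,"ax": 0,"ay": 0,"az": 0,"gripper": 0},
  {"x": -0.0208,"y": -0.0233,"z": 0.006,"ax": 0,"ay": 0,"az": 0,"gripper": 0},
  {"x": -0.0208,"y": -0.0233,"z": 0.006,"ax": 0,"ay": 0,"az": 0,"gripper": 0},
  {"x": -0.0105,"y": -0.0117,"z": 0.005,"ax": 0,"ay": 0,"az": 0,"gripper": 0},
  {"x": 0,"y": 0,"z": 0,"ax": 0,"ay": 0,"az": 0,"gripper": 0},
])

```text
clock: 9.62
tcp_pos: [456.1, 301.8, 146.6]
tool_rot: [[0.945, 0.327, -0.003], [0.327, -0.945, 0.001], [-0.002, -0.001, -1.0]]
force: [-0.5, -0.5, -0.6]
width: 85.1
finger_force: 0.0
```

Run:
```python
from h import *
d,o,s=find('yellow',32);cv2.imwrite('pics/w4.png',d['image'][:,:,::-1]);print(o['joints'].round(2) if hasattr(o['joints'],'round') else o['joints'])
```

```text
yellow tcp [456.1 301.8 146.6] px [286. 204.] xyR [462.5 300.5  27.9] tool mm [5.6 3.3]
[-0.41  0.5  -0.33  1.84  0.21  0.83 -2.08]
```

Emit:
step_arm([
  {"x": 0,"y": 0,"z": 0.005,"ax": 0,"ay": 0,"az": 0,"gripper": 0},
  {"x": 0,"y": 0,"z": 0.01,"ax": 0,"ay": 0,"az": 0,"gripper": 0},
  {"x": 0,"y": 0,"z": 0.01,"ax": 0,"ay": 0,"az": 0,"gripper": 0},
  {"x": 0,"y": 0,"z": 0.008,"ax": 0,"ay": 0,"az": 0,"gripper": 0},
  {"x": 0,"y": 0,"z": 0.005,"ax": 0,"ay": 0,"az": 0,"gripper": 0},
  {"x": 0,"y": 0,"z": 0.002,"ax": 0,"ay": 0,"az": 0,"gripper": 0},
  {"x": 0,"y": 0,"z": 0,"ax": 0,"ay": 0,"az": 0,"gripper": 0},
  {"x": 0,"y": 0,"z": 0,"ax": 0,"ay": 0,"az": 0,"gripper": 0},
  {"x": 0,"y": 0,"z": 0,"ax": 0,"ay": 0,"az": 0,"gripper": 0},
  {"x": 0,"y": 0,"z": 0,"ax": 0,"ay": 0,"az": 0,"gripper": 0},
])

```text
clock: 10.5
tcp_pos: [460.7, 299.3, 107.4]
tool_rot: [[0.947, 0.321, 0.001], [0.321, -0.947, 0.001], [0.001, -0.0, -1.0]]
force: [0.0, 0.4, -0.5]
width: 85.3
finger_force: 0.0
```

Run:
```python
from h import *
d,o,s=find('yellow',32)
```

```text
yellow tcp [460.7 299.3 107.4] px [280. 225.] xyR [462.8 300.5  28.1] tool mm [ 2.4 -0.4]
```

Emit:
step_arm([
  {"x": 0.0023,"y": -0.0004,"z": 0.008,"ax": 0,"ay": 0,"az": 0,"gripper": 0},
  {"x": 0,"y": 0,"z": 0.016,"ax": 0,"ay": 0,"az": 0,"gripper": 0},
  {"x": 0,"y": 0,"z": 0.02,"ax": 0,"ay": 0,"az": 0,"gripper": 0},
  {"x": 0,"y": 0,"z": 0.018,"ax": 0,"ay": 0,"az": 0,"gripper": 0},
  {"x": 0,"y": 0,"z": 0.012,"ax": 0,"ay": 0,"az": 0,"gripper": 0},
  {"x": 0,"y": 0,"z": 0.006,"ax": 0,"ay": 0,"az": 0,"gripper": 0},
  {"x": 0,"y": 0,"z": 0.0025,"ax": 0,"ay": 0,"az": 0,"gripper": 0},
  {"x": 0,"y": 0,"z": 0,"ax": 0,"ay": 0,"az": 0,"gripper": 0},
  {"x": 0,"y": 0,"z": 0,"ax": 0,"ay": 0,"az": 0,"gripper": 0.1},
  {"x": 0,"y": 0,"z": 0,"ax": 0,"ay": 0,"az": 0,"gripper": 0.2},
], force=25)

```text
clock: 11.38
tcp_pos: [462.9, 300.6, 25.3]
tool_rot: [[0.947, 0.321, 0.001], [0.321, -0.947, 0.001], [0.001, -0.0, -1.0]]
force: [-0.0, 0.4, 0.8]
width: 68.7
finger_force: 0.0
```

Emit:
step_arm([
  {"x": 0,"y": 0,"z": 0,"ax": 0,"ay": 0,"az": 0,"gripper": 0.3},
  {"x": 0,"y": 0,"z": 0,"ax": 0,"ay": 0,"az": 0,"gripper": 0.4},
  {"x": 0,"y": 0,"z": 0,"ax": 0,"ay": 0,"az": 0,"gripper": 0.5},
  {"x": 0,"y": 0,"z": 0,"ax": 0,"ay": 0,"az": 0,"gripper": 0.6},
  {"x": 0,"y": 0,"z": 0,"ax": 0,"ay": 0,"az": 0,"gripper": 0.6},
  {"x": 0,"y": 0,"z": 0,"ax": 0,"ay": 0,"az": 0,"gripper": 0.6},
  {"x": 0,"y": 0,"z": 0,"ax": 0,"ay": 0,"az": 0,"gripper": 0.6},
  {"x": 0,"y": 0,"z": 0,"ax": 0,"ay": 0,"az": 0,"gripper": 0.6},
  {"x": 0,"y": 0,"z": 0,"ax": 0,"ay": 0,"az": 0,"gripper": 0.6},
  {"x": 0,"y": 0,"z": 0,"ax": 0,"ay": 0,"az": 0,"gripper": 0.6},
])

```text
clock: 12.22
tcp_pos: [462.9, 300.5, 25.6]
tool_rot: [[0.947, 0.321, 0.001], [0.321, -0.947, 0.001], [0.002, -0.0, -1.0]]
force: [-0.6, 0.1, 5.1]
width: 55.5
finger_force: 25.5
```

Emit:
step_arm([
  {"x": 0,"y": 0,"z": -0.005,"ax": 0,"ay": 0,"az": 0,"gripper": 0.6},
  {"x": 0,"y": 0,"z": -0.01,"ax": 0,"ay": 0,"az": 0,"gripper": 0.6},
  {"x": 0,"y": 0,"z": -0.018,"ax": 0,"ay": 0,"az": 0,"gripper": 0.6},
  {"x": 0,"y": 0,"z": -0.022,"ax": 0,"ay": 0,"az": 0,"gripper": 0.6},
  {"x": 0.003,"y": 0.006,"z": -0.024,"ax": 0,"ay": 0,"az": 0,"gripper": 0.6},
  {"x": 0.006,"y": 0.012,"z": -0.024,"ax": 0,"ay": 0,"az": 0,"gripper": 0.6},
  {"x": 0.009,"y": 0.017,"z": -0.02,"ax": 0,"ay": 0,"az": 0,"gripper": 0.6},
  {"x": 0.01,"y": 0.019,"z": -0.018,"ax": 0,"ay": 0,"az": 0,"gripper": 0.6},
  {"x": 0.01,"y": 0.019,"z": -0.016,"ax": 0,"ay": 0,"az": 0,"gripper": 0.6},
  {"x": 0.01,"y": 0.019,"z": -0.01,"ax": 0,"ay": 0,"az": 0,"gripper": 0.6},
], force=40)

```text
clock: 13.05
tcp_pos: [538.4, 228.0, 194.6]
tool_rot: [[0.947, 0.321, 0.003], [0.321, -0.947, 0.001], [0.003, -0.0, -1.0]]
force: [1.0, 1.1, -0.8]
width: 54.7
finger_force: 42.4
```

Emit:
step_arm([
  {"x": 0.01,"y": 0.019,"z": -0.006,"ax": 0,"ay": 0,"az": 0,"gripper": 0.6},
  {"x": 0.01,"y": 0.019,"z": -0.002,"ax": 0,"ay": 0,"az": 0,"gripper": 0.6},
  {"x": 0.01,"y": 0.019,"z": 0,"ax": 0,"ay": 0,"az": 0,"gripper": 0.6},
  {"x": 0.009,"y": 0.017,"z": 0,"ax": 0,"ay": 0,"az": 0,"gripper": 0.6},
  {"x": 0.007,"y": 0.012,"z": 0,"ax": 0,"ay": 0,"az": 0,"gripper": 0.6},
  {"x": 0.004,"y": 0.008,"z": 0,"ax": 0,"ay": 0,"az": 0,"gripper": 0.6},
  {"x": 0.002,"y": 0.004,"z": 0,"ax": 0,"ay": 0,"az": 0,"gripper": 0.6},
  {"x": 0,"y": 0,"z": 0,"ax": 0,"ay": 0,"az": 0,"gripper": 0.6},
  {"x": 0,"y": 0,"z": 0,"ax": 0,"ay": 0,"az": 0,"gripper": 0.6},
  {"x": 0,"y": 0,"z": 0,"ax": 0,"ay": 0,"az": 0,"gripper": 0.6},
])

```text
clock: 13.88
tcp_pos: [617.3, 153.7, 199.6]
tool_rot: [[0.947, 0.323, -0.001], [0.323, -0.947, 0.001], [-0.0, -0.001, -1.0]]
force: [0.1, 0.2, -0.3]
width: 55.1
finger_force: 42.4
```

Run:
```python
from h import *
d,o,s=find('yellow',None,lower=75)
d,o,g=find('green',102)
print('held->below', 1000*(local(o,g[:2])-local(o,s[:2])))
cv2.imwrite('pics/w5.png',d['image'][:,:,::-1])
```

```text
yellow tcp [617.3 153.7 199.6] px [282. 331.] xyR [616.4 152.5  27.3] tool mm [-1.3  0.8]
green tcp [617.4 153.7 199.6] px [283. 120.] xyR [679.4 173.1  27.5] tool mm [65.   1.7]
held->below [ 6.63428166e+01  8.96880879e-01 -1.38090235e-02]
```

View pics/w5.png

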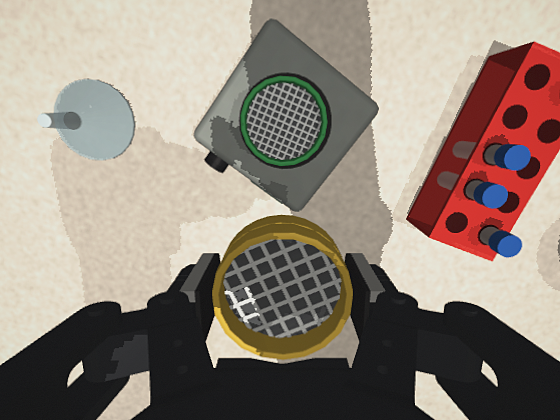

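Yellow is held level at about (283,290), and green is seated at (283,120). I'll move 66 mm ahead and lower it.

Emit:
step_arm([
  {"x": 0.008,"y": 0.0003,"z": 0,"ax": 0,"ay": 0,"az": 0,"gripper": 0.6},
  {"x": 0.014,"y": 0.0003,"z": 0,"ax": 0,"ay": 0,"az": 0,"gripper": 0.6},
  {"x": 0.018,"y": 0.0003,"z": 0.003,"ax": 0,"ay": 0,"az": 0,"gripper": 0.6},
  {"x": 0.014,"y": 0,"z": 0.006,"ax": 0,"ay": 0,"az": 0,"gripper": 0.6},
  {"x": 0.008,"y": 0,"z": 0.01,"ax": 0,"ay": 0,"az": 0,"gripper": 0.6},
  {"x": 0.004,"y": 0,"z": 0.012,"ax": 0,"ay": 0,"az": 0,"gripper": 0.6},
  {"x": 0,"y": 0,"z": 0.012,"ax": 0,"ay": 0,"az": 0,"gripper": 0.6},
  {"x": 0,"y": 0,"z": 0.01,"ax": 0,"ay": 0,"az": 0,"gripper": 0.6},
  {"x": 0,"y": 0,"z": 0.006,"ax": 0,"ay": 0,"az": 0,"gripper": 0.6},
  {"x": 0,"y": 0,"z": 0.005,"ax": 0,"ay": 0,"az": 0,"gripper": 0.6},
])

```text
clock: 14.82
tcp_pos: [680.1, 172.3, 134.2]
tool_rot: [[0.947, 0.321, -0.002], [0.321, -0.947, -0.001], [-0.002, 0.0, -1.0]]
force: [-0.0, -0.2, -0.4]
width: 55.3
finger_force: 42.4
```

Emit:
step_arm([
  {"x": 0,"y": 0,"z": 0.004,"ax": 0,"ay": 0,"az": 0,"gripper": 0.6},
  {"x": 0,"y": 0,"z": 0.003,"ax": 0,"ay": 0,"az": 0,"gripper": 0.6},
  {"x": 0,"y": 0,"z": 0.003,"ax": 0,"ay": 0,"az": 0,"gripper": 0.6},
  {"x": 0,"y": 0,"z": 0.002,"ax": 0,"ay": 0,"az": 0,"gripper": 0.6},
  {"x": 0,"y": 0,"z": 0.002,"ax": 0,"ay": 0,"az": 0,"gripper": 0.6},
  {"x": 0,"y": 0,"z": 0.001,"ax": 0,"ay": 0,"az": 0,"gripper": 0.6},
  {"x": 0,"y": 0,"z": 0.001,"ax": 0,"ay": 0,"az": 0,"gripper": 0.6},
  {"x": 0,"y": 0,"z": 0,"ax": 0,"ay": 0,"az": 0,"gripper": 0.6},
  {"x": 0,"y": 0,"z": 0,"ax": 0,"ay": 0,"az": 0,"gripper": 0.6},
  {"x": 0,"y": 0,"z": 0,"ax": 0,"ay": 0,"az": 0,"gripper": 0.6},
])

```text
clock: 15.65
tcp_pos: [681.1, 172.8, 119.8]
tool_rot: [[0.947, 0.321, 0.0], [0.321, -0.947, 0.0], [0.0, -0.0, -1.0]]
force: [-1.0, -0.5, 1.8]
width: 54.9
finger_force: 42.6
```

Emit:
step_arm([
  {"x": 0,"y": 0,"z": 0.0005,"ax": 0,"ay": 0,"az": 0,"gripper": 0.6},
  {"x": 0,"y": 0,"z": 0.0005,"ax": 0,"ay": 0,"az": 0,"gripper": 0.6},
  {"x": 0,"y": 0,"z": 0.0005,"ax": 0,"ay": 0,"az": 0,"gripper": 0.6},
  {"x": 0,"y": 0,"z": 0,"ax": 0,"ay": 0,"az": 0,"gripper": 0.6},
  {"x": 0,"y": 0,"z": 0,"ax": 0,"ay": 0,"az": 0,"gripper": 0.6},
  {"x": 0,"y": 0,"z": 0,"ax": 0,"ay": 0,"az": 0,"gripper": 0.6},
  {"x": 0,"y": 0,"z": 0,"ax": 0,"ay": 0,"az": 0,"gripper": 0.6},
  {"x": 0,"y": 0,"z": 0,"ax": 0,"ay": 0,"az": 0,"gripper": 0.6},
  {"x": 0,"y": 0,"z": 0,"ax": 0,"ay": 0,"az": 0,"gripper": 0.6},
  {"x": 0,"y": 0,"z": 0,"ax": 0,"ay": 0,"az": 0,"gripper": 0.6},
])

```text
clock: 16.48
tcp_pos: [681.1, 172.8, 119.7]
tool_rot: [[0.947, 0.321, 0.001], [0.321, -0.947, 0.0], [0.001, 0.0, -1.0]]
force: [-3.8, -1.8, 11.0]
width: 54.9
finger_force: 43.4
```

Emit:
step_arm([
  {"x": 0,"y": 0,"z": -0.0005,"ax": 0,"ay": 0,"az": 0,"gripper": 0.4},
  {"x": 0,"y": 0,"z": -0.0005,"ax": 0,"ay": 0,"az": 0,"gripper": 0.3},
  {"x": 0,"y": 0,"z": 0,"ax": 0,"ay": 0,"az": 0,"gripper": 0.2},
  {"x": 0,"y": 0,"z": 0,"ax": 0,"ay": 0,"az": 0,"gripper": 0.1},
  {"x": 0,"y": 0,"z": 0,"ax": 0,"ay": 0,"az": 0,"gripper": 0},
  {"x": 0,"y": 0,"z": -0.006,"ax": 0,"ay": 0,"az": 0,"gripper": 0},
  {"x": 0,"y": 0,"z": -0.02,"ax": 0,"ay": 0,"az": 0,"gripper": 0},
  {"x": 0,"y": 0,"z": -0.03,"ax": 0,"ay": 0,"az": 0,"gripper": 0},
  {"x": 0,"y": 0,"z": -0.02,"ax": 0,"ay": 0,"az": 0,"gripper": 0},
  {"x": 0,"y": 0,"z": -0.01,"ax": 0,"ay": 0,"az": 0,"gripper": 0},
])

```text
clock: 17.32
tcp_pos: [682.1, 173.3, 208.7]
tool_rot: [[0.947, 0.321, 0.004], [0.321, -0.947, 0.002], [0.005, -0.0, -1.0]]
force: [0.0, 0.7, -0.5]
width: 85.6
finger_force: 0.0
```

Run:
```python
from h import *
d,o,s=find('yellow',126)
```

```text
yellow tcp [682.1 173.3 208.7] px [282. 227.] xyR [681.5 171.9  28.2] tool mm [-1.1  1.2]
```

Emit:
step_arm([
  {"x": -0.012,"y": 0,"z": 0.002,"ax": 0,"ay": 0,"az": 0,"gripper": 0},
  {"x": -0.024,"y": -0.0005,"z": 0.006,"ax": 0,"ay": 0,"az": 0,"gripper": 0},
  {"x": -0.03,"y": -0.0005,"z": 0.01,"ax": 0,"ay": 0,"az": 0,"gripper": 0},
  {"x": -0.03,"y": -0.0005,"z": 0.014,"ax": 0,"ay": 0,"az": 0,"gripper": 0},
  {"x": -0.03,"y": -0.0005,"z": 0.016,"ax": 0,"ay": 0,"az": 0,"gripper": 0},
  {"x": -0.028,"y": -0.0005,"z": 0.014,"ax": 0,"ay": 0,"az": 0,"gripper": 0},
  {"x": -0.022,"y": 0,"z": 0.012,"ax": 0,"ay": 0,"az": 0,"gripper": 0},
  {"x": -0.014,"y": 0,"z": 0.008,"ax": 0,"ay": 0,"az": 0,"gripper": 0},
  {"x": -0.009,"y": 0,"z": 0.006,"ax": 0,"ay": 0,"az": 0,"gripper": 0},
  {"x": -0.005,"y": 0,"z": 0.003,"ax": 0,"ay": 0,"az": 0,"gripper": 0},
])

```text
clock: 18.2
tcp_pos: [484.7, 108.7, 112.6]
tool_rot: [[0.947, 0.321, -0.003], [0.321, -0.947, -0.001], [-0.003, -0.0, -1.0]]
force: [-0.0, -0.1, 0.1]
width: 85.0
finger_force: 0.0
```

Emit:
step_arm([
  {"x": 0,"y": 0,"z": 0.001,"ax": 0,"ay": 0,"az": 0,"gripper": 0},
  {"x": 0,"y": 0,"z": 0,"ax": 0,"ay": 0,"az": 0,"gripper": 0},
  {"x": 0,"y": 0,"z": 0,"ax": 0,"ay": 0,"az": 0,"gripper": 0},
  {"x": 0,"y": 0,"z": 0,"ax": 0,"ay": 0,"az": 0,"gripper": 0},
  {"x": 0,"y": 0,"z": 0,"ax": 0,"ay": 0,"az": 0,"gripper": 0},
  {"x": 0,"y": 0,"z": 0,"ax": 0,"ay": 0,"az": 0,"gripper": 0},
  {"x": 0,"y": 0,"z": 0,"ax": 0,"ay": 0,"az": 0,"gripper": 0},
  {"x": 0,"y": 0,"z": 0,"ax": 0,"ay": 0,"az": 0,"gripper": 0},
  {"x": 0,"y": 0,"z": 0,"ax": 0,"ay": 0,"az": 0,"gripper": 0},
  {"x": 0,"y": 0,"z": 0,"ax": 0,"ay": 0,"az": 0,"gripper": 0},
])

```text
clock: 19.03
tcp_pos: [487.0, 109.6, 113.0]
tool_rot: [[0.947, 0.321, 0.0], [0.321, -0.947, 0.0], [0.0, -0.0, -1.0]]
force: [0.9, 0.2, 0.8]
width: 85.4
finger_force: 0.0
```

Run:
```python
from h import *
d,o,s=find('red',32,box=(120,80,440,360));cv2.imwrite('pics/w6.png',d['image'][:,:,::-1])
```

```text
red tcp [487.  109.6 113. ] px [281. 223.] xyR [489.1 110.   28. ] tool mm [2.1 0.3]
```

Red fits R=28.0, 2 mm ahead. I'll descend and grip it.

Emit:
step_arm([
  {"x": 0.002,"y": 0.0003,"z": 0.01,"ax": 0,"ay": 0,"az": 0,"gripper": 0},
  {"x": 0,"y": 0,"z": 0.018,"ax": 0,"ay": 0,"az": 0,"gripper": 0},
  {"x": 0,"y": 0,"z": 0.02,"ax": 0,"ay": 0,"az": 0,"gripper": 0},
  {"x": 0,"y": 0,"z": 0.018,"ax": 0,"ay": 0,"az": 0,"gripper": 0},
  {"x": 0,"y": 0,"z": 0.012,"ax": 0,"ay": 0,"az": 0,"gripper": 0},
  {"x": 0,"y": 0,"z": 0.007,"ax": 0,"ay": 0,"az": 0,"gripper": 0},
  {"x": 0,"y": 0,"z": 0.003,"ax": 0,"ay": 0,"az": 0,"gripper": 0},
  {"x": 0,"y": 0,"z": 0,"ax": 0,"ay": 0,"az": 0,"gripper": 0},
  {"x": 0,"y": 0,"z": 0,"ax": 0,"ay": 0,"az": 0,"gripper": 0.1},
  {"x": 0,"y": 0,"z": 0,"ax": 0,"ay": 0,"az": 0,"gripper": 0.2},
], force=25)

```text
clock: 19.92
tcp_pos: [489.4, 110.1, 25.6]
tool_rot: [[0.947, 0.321, 0.001], [0.321, -0.947, 0.0], [0.001, 0.0, -1.0]]
force: [0.7, 0.2, 0.5]
width: 68.7
finger_force: 0.0
```

Emit:
step_arm([
  {"x": 0,"y": 0,"z": 0,"ax": 0,"ay": 0,"az": 0,"gripper": 0.3},
  {"x": 0,"y": 0,"z": 0,"ax": 0,"ay": 0,"az": 0,"gripper": 0.4},
  {"x": 0,"y": 0,"z": 0,"ax": 0,"ay": 0,"az": 0,"gripper": 0.5},
  {"x": 0,"y": 0,"z": 0,"ax": 0,"ay": 0,"az": 0,"gripper": 0.6},
  {"x": 0,"y": 0,"z": 0,"ax": 0,"ay": 0,"az": 0,"gripper": 0.6},
  {"x": 0,"y": 0,"z": 0,"ax": 0,"ay": 0,"az": 0,"gripper": 0.6},
  {"x": 0,"y": 0,"z": 0,"ax": 0,"ay": 0,"az": 0,"gripper": 0.6},
  {"x": 0,"y": 0,"z": 0,"ax": 0,"ay": 0,"az": 0,"gripper": 0.6},
  {"x": 0,"y": 0,"z": 0,"ax": 0,"ay": 0,"az": 0,"gripper": 0.6},
  {"x": 0,"y": 0,"z": 0,"ax": 0,"ay": 0,"az": 0,"gripper": 0.6},
])

```text
clock: 20.75
tcp_pos: [489.5, 110.1, 25.9]
tool_rot: [[0.947, 0.321, 0.002], [0.321, -0.947, 0.0], [0.002, 0.0, -1.0]]
force: [-0.3, 0.4, 4.4]
width: 55.3
finger_force: 25.6
```

Emit:
step_arm([
  {"x": 0,"y": 0,"z": -0.005,"ax": 0,"ay": 0,"az": 0,"gripper": 0.6},
  {"x": 0,"y": 0,"z": -0.01,"ax": 0,"ay": 0,"az": 0,"gripper": 0.6},
  {"x": 0,"y": 0,"z": -0.018,"ax": 0,"ay": 0,"az": 0,"gripper": 0.6},
  {"x": 0,"y": 0,"z": -0.024,"ax": 0,"ay": 0,"az": 0,"gripper": 0.6},
  {"x": 0,"y": 0,"z": -0.026,"ax": 0,"ay": 0,"az": 0,"gripper": 0.6},
  {"x": 0.005,"y": 0,"z": -0.026,"ax": 0,"ay": 0,"az": 0,"gripper": 0.6},
  {"x": 0.01,"y": 0,"z": -0.024,"ax": 0,"ay": 0,"az": 0,"gripper": 0.6},
  {"x": 0.014,"y": 0,"z": -0.02,"ax": 0,"ay": 0,"az": 0,"gripper": 0.6},
  {"x": 0.016,"y": 0.001,"z": -0.016,"ax": 0,"ay": 0,"az": 0,"gripper": 0.6},
  {"x": 0.017,"y": 0.001,"z": -0.01,"ax": 0,"ay": 0,"az": 0,"gripper": 0.6},
], force=40)

```text
clock: 21.58
tcp_pos: [549.0, 128.2, 207.4]
tool_rot: [[0.947, 0.321, 0.003], [0.321, -0.947, 0.001], [0.003, 0.0, -1.0]]
force: [0.7, 0.2, -0.6]
width: 54.8
finger_force: 42.3
```

Emit:
step_arm([
  {"x": 0.018,"y": 0,"z": -0.007,"ax": 0,"ay": 0,"az": 0,"gripper": 0.6},
  {"x": 0.018,"y": 0,"z": -0.003,"ax": 0,"ay": 0,"az": 0,"gripper": 0.6},
  {"x": 0.016,"y": 0,"z": 0,"ax": 0,"ay": 0,"az": 0,"gripper": 0.6},
  {"x": 0.012,"y": 0,"z": 0,"ax": 0,"ay": 0,"az": 0,"gripper": 0.6},
  {"x": 0.007,"y": 0,"z": 0,"ax": 0,"ay": 0,"az": 0,"gripper": 0.6},
  {"x": 0.003,"y": 0,"z": 0,"ax": 0,"ay": 0,"az": 0,"gripper": 0.6},
  {"x": 0,"y": 0,"z": 0,"ax": 0,"ay": 0,"az": 0,"gripper": 0.6},
  {"x": 0,"y": 0,"z": 0,"ax": 0,"ay": 0,"az": 0,"gripper": 0.6},
  {"x": 0,"y": 0,"z": 0,"ax": 0,"ay": 0,"az": 0,"gripper": 0.6},
  {"x": 0,"y": 0,"z": 0,"ax": 0,"ay": 0,"az": 0,"gripper": 0.6},
])

```text
clock: 22.42
tcp_pos: [617.9, 151.5, 214.3]
tool_rot: [[0.947, 0.321, -0.0], [0.321, -0.947, -0.0], [-0.0, 0.0, -1.0]]
force: [0.3, -0.3, -0.4]
width: 55.2
finger_force: 42.3
```

Run:
```python
from h import *
d,o,s=find('red',None,box=(200,200,365,370),lower=75)
d,o,g=find('yellow',126)
print('held->below', 1000*(local(o,g[:2])-local(o,s[:2])))
cv2.imwrite('pics/w7.png',d['image'][:,:,::-1])
```

```text
red tcp [617.9 151.5 214.3] px [282. 331.] xyR [616.9 150.2  27.1] tool mm [-1.4  0.8]
yellow tcp [618.  151.5 214.3] px [282. 121.] xyR [679.5 171.2  27.3] tool mm [64.6  1.1]
held->below [ 6.60664065e+01  2.48543486e-01 -2.77003838e-03]
```

View pics/w7.png

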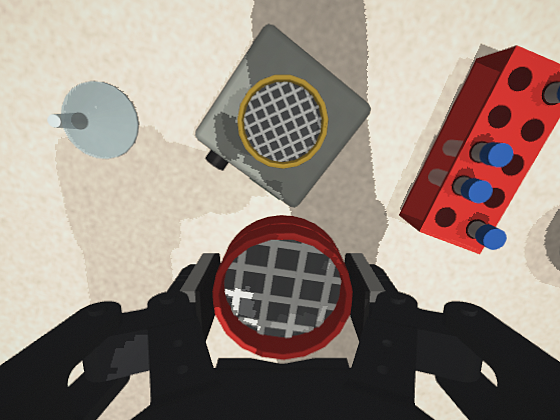

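Red is held level and yellow is seated at (282,121). I'll move 66 mm ahead and down 70.5 mm.

Emit:
step_arm([
  {"x": 0.008,"y": 0.0002,"z": 0,"ax": 0,"ay": 0,"az": 0,"gripper": 0.6},
  {"x": 0.014,"y": 0,"z": 0,"ax": 0,"ay": 0,"az": 0,"gripper": 0.6},
  {"x": 0.018,"y": 0,"z": 0.002,"ax": 0,"ay": 0,"az": 0,"gripper": 0.6},
  {"x": 0.014,"y": 0,"z": 0.005,"ax": 0,"ay": 0,"az": 0,"gripper": 0.6},
  {"x": 0.008,"y": 0,"z": 0.008,"ax": 0,"ay": 0,"az": 0,"gripper": 0.6},
  {"x": 0.004,"y": 0,"z": 0.01,"ax": 0,"ay": 0,"az": 0,"gripper": 0.6},
  {"x": 0,"y": 0,"z": 0.01,"ax": 0,"ay": 0,"az": 0,"gripper": 0.6},
  {"x": 0,"y": 0,"z": 0.009,"ax": 0,"ay": 0,"az": 0,"gripper": 0.6},
  {"x": 0,"y": 0,"z": 0.006,"ax": 0,"ay": 0,"az": 0,"gripper": 0.6},
  {"x": 0,"y": 0,"z": 0.005,"ax": 0,"ay": 0,"az": 0,"gripper": 0.6},
])

```text
clock: 23.35
tcp_pos: [680.2, 172.4, 157.9]
tool_rot: [[0.947, 0.321, -0.001], [0.321, -0.947, -0.001], [-0.002, 0.0, -1.0]]
force: [0.4, 0.2, -1.4]
width: 55.0
finger_force: 42.3
```

Emit:
step_arm([
  {"x": 0,"y": 0,"z": 0.004,"ax": 0,"ay": 0,"az": 0,"gripper": 0.6},
  {"x": 0,"y": 0,"z": 0.003,"ax": 0,"ay": 0,"az": 0,"gripper": 0.6},
  {"x": 0,"y": 0,"z": 0.003,"ax": 0,"ay": 0,"az": 0,"gripper": 0.6},
  {"x": 0,"y": 0,"z": 0.002,"ax": 0,"ay": 0,"az": 0,"gripper": 0.6},
  {"x": 0,"y": 0,"z": 0.002,"ax": 0,"ay": 0,"az": 0,"gripper": 0.6},
  {"x": 0,"y": 0,"z": 0.001,"ax": 0,"ay": 0,"az": 0,"gripper": 0.6},
  {"x": 0,"y": 0,"z": 0.001,"ax": 0,"ay": 0,"az": 0,"gripper": 0.6},
  {"x": 0,"y": 0,"z": 0,"ax": 0,"ay": 0,"az": 0,"gripper": 0.6},
  {"x": 0,"y": 0,"z": 0,"ax": 0,"ay": 0,"az": 0,"gripper": 0.6},
  {"x": 0,"y": 0,"z": 0,"ax": 0,"ay": 0,"az": 0,"gripper": 0.6},
])

```text
clock: 24.18
tcp_pos: [681.1, 172.8, 144.2]
tool_rot: [[0.947, 0.321, 0.001], [0.321, -0.947, 0.0], [0.001, 0.0, -1.0]]
force: [-2.7, -1.1, 5.4]
width: 54.9
finger_force: 42.8
```

Emit:
step_arm([
  {"x": 0,"y": 0,"z": 0.0005,"ax": 0,"ay": 0,"az": 0,"gripper": 0.6},
  {"x": 0,"y": 0,"z": 0.0005,"ax": 0,"ay": 0,"az": 0,"gripper": 0.6},
  {"x": 0,"y": 0,"z": 0,"ax": 0,"ay": 0,"az": 0,"gripper": 0.6},
  {"x": 0,"y": 0,"z": 0,"ax": 0,"ay": 0,"az": 0,"gripper": 0.6},
  {"x": 0,"y": 0,"z": 0,"ax": 0,"ay": 0,"az": 0,"gripper": 0.6},
  {"x": 0,"y": 0,"z": 0,"ax": 0,"ay": 0,"az": 0,"gripper": 0.6},
  {"x": 0,"y": 0,"z": 0,"ax": 0,"ay": 0,"az": 0,"gripper": 0.6},
  {"x": 0,"y": 0,"z": 0,"ax": 0,"ay": 0,"az": 0,"gripper": 0.6},
  {"x": 0,"y": 0,"z": 0,"ax": 0,"ay": 0,"az": 0,"gripper": 0.6},
  {"x": 0,"y": 0,"z": 0,"ax": 0,"ay": 0,"az": 0,"gripper": 0.6},
])

```text
clock: 25.02
tcp_pos: [681.2, 172.8, 144.1]
tool_rot: [[0.947, 0.321, 0.002], [0.321, -0.947, 0.0], [0.002, 0.0, -1.0]]
force: [-3.8, -1.0, 9.8]
width: 54.7
finger_force: 43.4
```

Emit:
step_arm([
  {"x": 0,"y": 0,"z": -0.0005,"ax": 0,"ay": 0,"az": 0,"gripper": 0.4},
  {"x": 0,"y": 0,"z": -0.0005,"ax": 0,"ay": 0,"az": 0,"gripper": 0.3},
  {"x": 0,"y": 0,"z": 0,"ax": 0,"ay": 0,"az": 0,"gripper": 0.2},
  {"x": 0,"y": 0,"z": 0,"ax": 0,"ay": 0,"az": 0,"gripper": 0.1},
  {"x": 0,"y": 0,"z": 0,"ax": 0,"ay": 0,"az": 0,"gripper": 0},
  {"x": 0,"y": 0,"z": -0.006,"ax": 0,"ay": 0,"az": 0,"gripper": 0},
  {"x": 0,"y": 0,"z": -0.02,"ax": 0,"ay": 0,"az": 0,"gripper": 0},
  {"x": 0,"y": 0,"z": -0.026,"ax": 0,"ay": 0,"az": 0,"gripper": 0},
  {"x": 0,"y": 0,"z": -0.016,"ax": 0,"ay": 0,"az": 0,"gripper": 0},
  {"x": 0,"y": 0,"z": -0.006,"ax": 0,"ay": 0,"az": 0,"gripper": 0},
])

```text
clock: 25.85
tcp_pos: [682.1, 173.3, 220.5]
tool_rot: [[0.947, 0.321, 0.005], [0.321, -0.947, 0.002], [0.005, -0.0, -1.0]]
force: [-0.2, -0.2, -0.2]
width: 85.3
finger_force: 0.0
```

Run:
```python
from h import *
d,o,s=find('red',150,box=(180,120,380,340))
```

```text
red tcp [682.1 173.3 220.5] px [282. 233.] xyR [681.4 171.9  28.1] tool mm [-1.2  1.1]
```

Emit:
step_arm([
  {"x": -0.01,"y": 0.01,"z": 0,"ax": 0,"ay": 0,"az": 0,"gripper": 0},
  {"x": -0.0195,"y": 0.0197,"z": 0,"ax": 0,"ay": 0,"az": 0,"gripper": 0},
  {"x": -0.0245,"y": 0.0247,"z": 0,"ax": 0,"ay": 0,"az": 0,"gripper": 0},
  {"x": -0.0245,"y": 0.0247,"z": 0,"ax": 0,"ay": 0,"az": 0,"gripper": 0},
  {"x": -0.0245,"y": 0.0247,"z": 0.002,"ax": 0,"ay": 0,"az": 0,"gripper": 0},
  {"x": -0.0245,"y": 0.0247,"z": 0.004,"ax": 0,"ay": 0,"az": 0,"gripper": 0},
  {"x": -0.0245,"y": 0.0247,"z": 0.006,"ax": 0,"ay": 0,"az": 0,"gripper": 0},
  {"x": -0.0245,"y": 0.0247,"z": 0.008,"ax": 0,"ay": 0,"az": 0,"gripper": 0},
  {"x": -0.0245,"y": 0.0247,"z": 0.01,"ax": 0,"ay": 0,"az": 0,"gripper": 0},
  {"x": -0.0245,"y": 0.0247,"z": 0.01,"ax": 0,"ay": 0,"az": 0,"gripper": 0},
])

```text
clock: 26.73
tcp_pos: [538.8, -116.3, 175.9]
tool_rot: [[0.947, 0.321, -0.001], [0.321, -0.947, 0.0], [-0.001, -0.0, -1.0]]
force: [-0.5, -0.8, 0.0]
width: 85.5
finger_force: 0.0
```

Emit:
step_arm([
  {"x": -0.0245,"y": 0.0247,"z": 0.01,"ax": 0,"ay": 0,"az": 0,"gripper": 0},
  {"x": -0.0245,"y": 0.0247,"z": 0.01,"ax": 0,"ay": 0,"az": 0,"gripper": 0},
  {"x": -0.0245,"y": 0.0247,"z": 0.01,"ax": 0,"ay": 0,"az": 0,"gripper": 0},
  {"x": -0.0245,"y": 0.0247,"z": 0.01,"ax": 0,"ay": 0,"az": 0,"gripper": 0},
  {"x": -0.0245,"y": 0.0247,"z": 0.008,"ax": 0,"ay": 0,"az": 0,"gripper": 0},
  {"x": -0.017,"y": 0.0173,"z": 0.006,"ax": 0,"ay": 0,"az": 0,"gripper": 0},
  {"x": -0.01,"y": 0.01,"z": 0.004,"ax": 0,"ay": 0,"az": 0,"gripper": 0},
  {"x": -0.005,"y": 0.005,"z": 0.002,"ax": 0,"ay": 0,"az": 0,"gripper": 0},
  {"x": 0,"y": 0,"z": 0,"ax": 0,"ay": 0,"az": 0,"gripper": 0},
  {"x": 0,"y": 0,"z": 0,"ax": 0,"ay": 0,"az": 0,"gripper": 0},
])

```text
clock: 27.57
tcp_pos: [445.0, -310.7, 117.0]
tool_rot: [[0.947, 0.322, 0.001], [0.322, -0.947, 0.001], [0.001, -0.001, -1.0]]
force: [-0.1, 0.1, 0.7]
width: 85.2
finger_force: 0.0
```

Emit:
step_arm([
  {"x": 0,"y": 0,"z": 0,"ax": 0,"ay": 0,"az": 0,"gripper": 0},
  {"x": 0,"y": 0,"z": 0,"ax": 0,"ay": 0,"az": 0,"gripper": 0},
  {"x": 0,"y": 0,"z": 0,"ax": 0,"ay": 0,"az": 0,"gripper": 0},
  {"x": 0,"y": 0,"z": 0,"ax": 0,"ay": 0,"az": 0,"gripper": 0},
  {"x": 0,"y": 0,"z": 0,"ax": 0,"ay": 0,"az": 0,"gripper": 0},
  {"x": 0,"y": 0,"z": 0,"ax": 0,"ay": 0,"az": 0,"gripper": 0},
  {"x": 0,"y": 0,"z": 0,"ax": 0,"ay": 0,"az": 0,"gripper": 0},
  {"x": 0,"y": 0,"z": 0,"ax": 0,"ay": 0,"az": 0,"gripper": 0},
  {"x": 0,"y": 0,"z": 0,"ax": 0,"ay": 0,"az": 0,"gripper": 0},
  {"x": 0,"y": 0,"z": 0,"ax": 0,"ay": 0,"az": 0,"gripper": 0},
])

```text
clock: 28.4
tcp_pos: [444.0, -312.1, 117.0]
tool_rot: [[0.947, 0.321, -0.0], [0.321, -0.947, 0.0], [-0.0, -0.0, -1.0]]
force: [0.2, -0.3, 0.3]
width: 85.2
finger_force: 0.0
```

Run:
```python
from h import *
d,o=cam('wrist');cv2.imwrite('pics/w8.png',d['image'][:,:,::-1]);np.save('w8.npy',d['cam_to_world']);print(o['tcp_pos'],o['joints'])
```

```text
[ 444.0127957  -312.09085324  116.97622526] [ 0.77208624  0.53450331 -0.3071778   1.88975605  0.22759752  0.75117033
 -0.90626375]
```

View pics/w8.png

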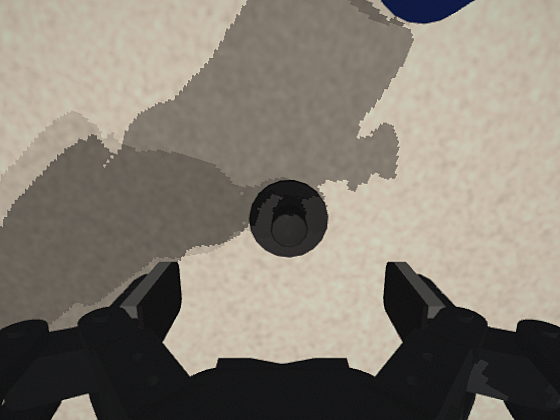

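The lid's disc is centred at about (289,218), the knob top at about (289,231), upright.

```bash
cat >> h.py <<'E'
def lidfit(d,o,z,box,thr=75):
    g=cv2.cvtColor(d['image'],cv2.COLOR_RGB2GRAY);m=(g<thr).astype(np.uint8)
    k=np.zeros_like(m);x0,y0,x1,y1=box;k[y0:y1,x0:x1]=1;m&=k
    c=max(cv2.findContours(m,cv2.RETR_EXTERNAL,cv2.CHAIN_APPROX_NONE)[0],key=cv2.contourArea)
    c=cv2.convexHull(c).reshape(-1,2)
    s=circ(ray(d,c,z));print('lid',c.min(0),c.max(0),'xyR',np.round(s,1),'tool mm',(1000*local(o,s[:2])[:2]).round(1));return s
E
python3 - <<'E'
from h import *
d,o=cam('wrist')
lidfit(d,o,16,(200,150,370,262));lidfit(d,o,16,(200,150,370,262),65)
E
```

```text
lid [249 180] [327 256] xyR [ 445.2 -317.2   27.7] tool mm [-0.5  5.2]
lid [249 180] [327 256] xyR [ 445.2 -317.1   27.6] tool mm [-0.5  5.1]
```

Emit:
step_arm([
  {"x": -0.0003,"y": 0.0045,"z": 0.008,"ax": 0,"ay": 0,"az": 0,"gripper": 0},
  {"x": 0,"y": 0,"z": 0.016,"ax": 0,"ay": 0,"az": 0,"gripper": 0},
  {"x": 0,"y": 0,"z": 0.02,"ax": 0,"ay": 0,"az": 0,"gripper": 0},
  {"x": 0,"y": 0,"z": 0.016,"ax": 0,"ay": 0,"az": 0,"gripper": 0},
  {"x": 0,"y": 0,"z": 0.012,"ax": 0,"ay": 0,"az": 0,"gripper": 0},
  {"x": 0,"y": 0,"z": 0.006,"ax": 0,"ay": 0,"az": 0,"gripper": 0},
  {"x": 0,"y": 0,"z": 0.002,"ax": 0,"ay": 0,"az": 0,"gripper": 0.1},
  {"x": 0,"y": 0,"z": 0,"ax": 0,"ay": 0,"az": 0,"gripper": 0.2},
  {"x": 0,"y": 0,"z": 0,"ax": 0,"ay": 0,"az": 0,"gripper": 0.3},
  {"x": 0,"y": 0,"z": 0,"ax": 0,"ay": 0,"az": 0,"gripper": 0.4},
], force=25)

```text
clock: 29.33
tcp_pos: [445.6, -316.7, 37.7]
tool_rot: [[0.947, 0.321, 0.001], [0.321, -0.947, -0.001], [0.001, 0.001, -1.0]]
force: [0.2, 0.2, -0.6]
width: 51.8
finger_force: 0.0
```

Emit:
step_arm([
  {"x": 0,"y": 0,"z": 0,"ax": 0,"ay": 0,"az": 0,"gripper": 0.5},
  {"x": 0,"y": 0,"z": 0,"ax": 0,"ay": 0,"az": 0,"gripper": 0.57},
  {"x": 0,"y": 0,"z": 0,"ax": 0,"ay": 0,"az": 0,"gripper": 0.63},
  {"x": 0,"y": 0,"z": 0,"ax": 0,"ay": 0,"az": 0,"gripper": 0.68},
  {"x": 0,"y": 0,"z": 0,"ax": 0,"ay": 0,"az": 0,"gripper": 0.73},
  {"x": 0,"y": 0,"z": 0,"ax": 0,"ay": 0,"az": 0,"gripper": 0.8},
  {"x": 0,"y": 0,"z": 0,"ax": 0,"ay": 0,"az": 0,"gripper": 0.9},
  {"x": 0,"y": 0,"z": 0,"ax": 0,"ay": 0,"az": 0,"gripper": 0.9},
  {"x": 0,"y": 0,"z": 0,"ax": 0,"ay": 0,"az": 0,"gripper": 0.9},
  {"x": 0,"y": 0,"z": 0,"ax": 0,"ay": 0,"az": 0,"gripper": 0.9},
])

```text
clock: 30.17
tcp_pos: [445.3, -316.5, 37.3]
tool_rot: [[0.947, 0.321, 0.0], [0.321, -0.947, -0.0], [0.0, 0.0, -1.0]]
force: [-1.2, 1.0, 5.1]
width: 22.9
finger_force: 24.4
```

Emit:
step_arm([
  {"x": 0,"y": 0,"z": -0.005,"ax": 0,"ay": 0,"az": 0,"gripper": 0.9},
  {"x": 0,"y": 0,"z": -0.01,"ax": 0,"ay": 0,"az": 0,"gripper": 0.9},
  {"x": 0,"y": 0,"z": -0.018,"ax": 0,"ay": 0,"az": 0,"gripper": 0.9},
  {"x": 0,"y": 0,"z": -0.024,"ax": 0,"ay": 0,"az": 0,"gripper": 0.9},
  {"x": 0,"y": 0,"z": -0.026,"ax": 0,"ay": 0,"az": 0,"gripper": 0.9},
  {"x": 0,"y": 0,"z": -0.026,"ax": 0,"ay": 0,"az": 0,"gripper": 0.9},
  {"x": 0.0038,"y": -0.0046,"z": -0.024,"ax": 0,"ay": 0,"az": 0,"gripper": 0.9},
  {"x": 0.0076,"y": -0.0093,"z": -0.02,"ax": 0,"ay": 0,"az": 0,"gripper": 0.9},
  {"x": 0.0113,"y": -0.0139,"z": -0.016,"ax": 0,"ay": 0,"az": 0,"gripper": 0.9},
  {"x": 0.0151,"y": -0.0186,"z": -0.012,"ax": 0,"ay": 0,"az": 0,"gripper": 0.9},
], force=40)

```text
clock: 31.0
tcp_pos: [465.9, -261.3, 220.3]
tool_rot: [[0.948, 0.318, 0.002], [0.318, -0.948, -0.002], [0.001, 0.002, -1.0]]
force: [0.7, 0.1, -0.5]
width: 22.5
finger_force: 39.2
```

Emit:
step_arm([
  {"x": 0.0189,"y": -0.0232,"z": -0.008,"ax": 0,"ay": 0,"az": 0,"gripper": 0.9},
  {"x": 0.0189,"y": -0.0232,"z": -0.004,"ax": 0,"ay": 0,"az": 0,"gripper": 0.9},
  {"x": 0.0189,"y": -0.0232,"z": 0,"ax": 0,"ay": 0,"az": 0,"gripper": 0.9},
  {"x": 0.0189,"y": -0.0232,"z": 0,"ax": 0,"ay": 0,"az": 0,"gripper": 0.9},
  {"x": 0.0189,"y": -0.0232,"z": 0,"ax": 0,"ay": 0,"az": 0,"gripper": 0.9},
  {"x": 0.0189,"y": -0.0232,"z": 0,"ax": 0,"ay": 0,"az": 0,"gripper": 0.9},
  {"x": 0.0189,"y": -0.0232,"z": 0,"ax": 0,"ay": 0,"az": 0,"gripper": 0.9},
  {"x": 0.0189,"y": -0.0232,"z": 0,"ax": 0,"ay": 0,"az": 0,"gripper": 0.9},
  {"x": 0.0189,"y": -0.0232,"z": 0,"ax": 0,"ay": 0,"az": 0,"gripper": 0.9},
  {"x": 0.0189,"y": -0.0232,"z": 0,"ax": 0,"ay": 0,"az": 0,"gripper": 0.9},
])

```text
clock: 31.83
tcp_pos: [570.7, 21.5, 230.7]
tool_rot: [[0.947, 0.321, 0.0], [0.321, -0.947, 0.0], [0.0, 0.0, -1.0]]
force: [0.2, -1.0, -0.8]
width: 22.4
finger_force: 39.2
```

Emit:
step_arm([
  {"x": 0.0189,"y": -0.0232,"z": 0,"ax": 0,"ay": 0,"az": 0,"gripper": 0.9},
  {"x": 0.0189,"y": -0.0232,"z": 0,"ax": 0,"ay": 0,"az": 0,"gripper": 0.9},
  {"x": 0.0189,"y": -0.0232,"z": 0,"ax": 0,"ay": 0,"az": 0,"gripper": 0.9},
  {"x": 0.0151,"y": -0.0186,"z": 0,"ax": 0,"ay": 0,"az": 0,"gripper": 0.9},
  {"x": 0.0095,"y": -0.0116,"z": 0,"ax": 0,"ay": 0,"az": 0,"gripper": 0.9},
  {"x": 0.0057,"y": -0.007,"z": 0,"ax": 0,"ay": 0,"az": 0,"gripper": 0.9},
  {"x": 0.0019,"y": -0.0023,"z": 0,"ax": 0,"ay": 0,"az": 0,"gripper": 0.9},
  {"x": 0,"y": 0,"z": 0,"ax": 0,"ay": 0,"az": 0,"gripper": 0.9},
  {"x": 0,"y": 0,"z": 0,"ax": 0,"ay": 0,"az": 0,"gripper": 0.9},
  {"x": 0,"y": 0,"z": 0,"ax": 0,"ay": 0,"az": 0,"gripper": 0.9},
])

```text
clock: 32.67
tcp_pos: [619.8, 149.9, 230.1]
tool_rot: [[0.948, 0.319, -0.0], [0.319, -0.948, -0.001], [-0.001, 0.001, -1.0]]
force: [-0.5, -1.2, -1.5]
width: 22.4
finger_force: 39.2
```

Run:
```python
from h import *
d,o,g=find('red',150,box=(180,40,380,210))
lidfit(d,o,o['tcp_pos'][2]-37.3+16,(180,212,390,350),70)
cv2.imwrite('pics/w9.png',d['image'][:,:,::-1])
```

```text
red tcp [619.8 149.9 230.1] px [278. 123.] xyR [679.2 171.2  27.1] tool mm [63.1 -1.3]
lid [180 212] [389 349] xyR [593.7 138.9  53.4] tool mm [-28.2   2. ]
```

View pics/w9.png

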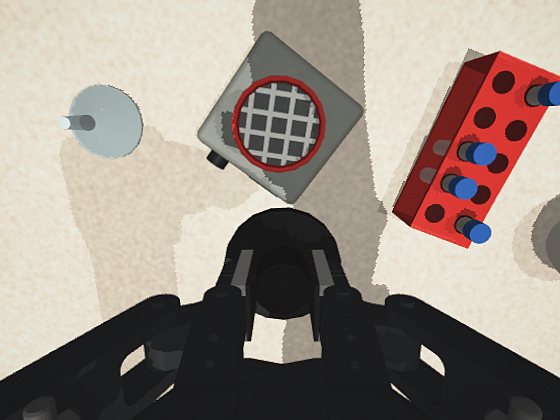

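Red is seated at (278,123). The lid's knob is in the fingers, with the disc arc's top at (283,208). I'll check the held lid's position from the visible arc.

Run:
```python
from h import *
d,o=cam('wrist')
g=cv2.cvtColor(d['image'],cv2.COLOR_RGB2GRAY);m=(g<45).astype(np.uint8);m[:200]=0;m[350:]=0;m[:,:180]=0;m[:,390:]=0
rows=[(y,np.nonzero(m[y])[0]) for y in range(200,256,1)]
P=[(x,y) for y,r in rows if len(r)>5 for x in (r.min(),r.max())]
print(P[0],P[1],P[-2],P[-1])
for h in (8,16): 
    s=circ(ray(d,P,o['tcp_pos'][2]-37.3+h));print(h,np.round(s,1),1000*local(o,s[:2]))
```

```text
(np.int64(275), 208) (np.int64(292), 208) (np.int64(226), 255) (np.int64(338), 255)
8 [618.4 148.7  27.6] [-1.74760075e+00  8.43352851e-01  1.30924402e-03]
16 [621.7 149.9  26.2] [1.72082574e+00 8.31235739e-01 2.10081882e-04]
```

The arc fit agrees (R 27.6, offset -1.7/+0.8). I'll move 64.7 mm in x and -2.1 mm in y, then lower about 50.5 mm.

Emit:
step_arm([
  {"x": 0.007,"y": -0.0007,"z": 0,"ax": 0,"ay": 0,"az": 0,"gripper": 0.9},
  {"x": 0.013,"y": -0.0007,"z": 0,"ax": 0,"ay": 0,"az": 0,"gripper": 0.9},
  {"x": 0.0177,"y": -0.0007,"z": 0,"ax": 0,"ay": 0,"az": 0,"gripper": 0.9},
  {"x": 0.014,"y": 0,"z": 0.002,"ax": 0,"ay": 0,"az": 0,"gripper": 0.9},
  {"x": 0.008,"y": 0,"z": 0.005,"ax": 0,"ay": 0,"az": 0,"gripper": 0.9},
  {"x": 0.005,"y": 0,"z": 0.006,"ax": 0,"ay": 0,"az": 0,"gripper": 0.9},
  {"x": 0,"y": 0,"z": 0.007,"ax": 0,"ay": 0,"az": 0,"gripper": 0.9},
  {"x": 0,"y": 0,"z": 0.006,"ax": 0,"ay": 0,"az": 0,"gripper": 0.9},
  {"x": 0,"y": 0,"z": 0.005,"ax": 0,"ay": 0,"az": 0,"gripper": 0.9},
  {"x": 0,"y": 0,"z": 0.004,"ax": 0,"ay": 0,"az": 0,"gripper": 0.9},
])

```text
clock: 33.6
tcp_pos: [679.7, 174.3, 194.2]
tool_rot: [[0.947, 0.321, -0.001], [0.321, -0.947, -0.0], [-0.001, 0.0, -1.0]]
force: [0.5, -0.0, -0.4]
width: 21.9
finger_force: 39.2
```

Emit:
step_arm([
  {"x": 0,"y": 0,"z": 0.003,"ax": 0,"ay": 0,"az": 0,"gripper": 0.9},
  {"x": 0,"y": 0,"z": 0.003,"ax": 0,"ay": 0,"az": 0,"gripper": 0.9},
  {"x": 0,"y": 0,"z": 0.003,"ax": 0,"ay": 0,"az": 0,"gripper": 0.9},
  {"x": 0,"y": 0,"z": 0.002,"ax": 0,"ay": 0,"az": 0,"gripper": 0.9},
  {"x": 0,"y": 0,"z": 0.002,"ax": 0,"ay": 0,"az": 0,"gripper": 0.9},
  {"x": 0,"y": 0,"z": 0.001,"ax": 0,"ay": 0,"az": 0,"gripper": 0.9},
  {"x": 0,"y": 0,"z": 0.001,"ax": 0,"ay": 0,"az": 0,"gripper": 0.9},
  {"x": 0,"y": 0,"z": 0,"ax": 0,"ay": 0,"az": 0,"gripper": 0.9},
  {"x": 0,"y": 0,"z": 0,"ax": 0,"ay": 0,"az": 0,"gripper": 0.9},
  {"x": 0,"y": 0,"z": 0,"ax": 0,"ay": 0,"az": 0,"gripper": 0.9},
])

```text
clock: 34.43
tcp_pos: [680.5, 174.7, 180.1]
tool_rot: [[0.947, 0.321, 0.0], [0.321, -0.947, 0.0], [0.0, -0.0, -1.0]]
force: [0.2, -0.9, -1.0]
width: 22.3
finger_force: 39.2
```

Emit:
step_arm([
  {"x": 0,"y": 0.0006,"z": 0,"ax": 0,"ay": 0,"az": 0,"gripper": 0.9},
  {"x": 0,"y": 0.0006,"z": 0,"ax": 0,"ay": 0,"az": 0,"gripper": 0.9},
  {"x": 0,"y": 0,"z": 0.0005,"ax": 0,"ay": 0,"az": 0,"gripper": 0.9},
  {"x": 0,"y": 0,"z": 0.0005,"ax": 0,"ay": 0,"az": 0,"gripper": 0.9},
  {"x": 0,"y": 0,"z": 0.0005,"ax": 0,"ay": 0,"az": 0,"gripper": 0.9},
  {"x": 0,"y": 0,"z": 0,"ax": 0,"ay": 0,"az": 0,"gripper": 0.9},
  {"x": 0,"y": 0,"z": 0,"ax": 0,"ay": 0,"az": 0,"gripper": 0.9},
  {"x": 0,"y": 0,"z": 0,"ax": 0,"ay": 0,"az": 0,"gripper": 0.9},
  {"x": 0,"y": 0,"z": 0,"ax": 0,"ay": 0,"az": 0,"gripper": 0.9},
  {"x": 0,"y": 0,"z": 0,"ax": 0,"ay": 0,"az": 0,"gripper": 0.9},
])

```text
clock: 35.27
tcp_pos: [681.1, 173.4, 179.4]
tool_rot: [[0.947, 0.321, 0.001], [0.321, -0.947, 0.0], [0.001, 0.0, -1.0]]
force: [-1.7, -0.7, 5.5]
width: 22.5
finger_force: 39.7
```

Emit:
step_arm([
  {"x": 0,"y": 0,"z": 0.0005,"ax": 0,"ay": 0,"az": 0,"gripper": 0.9},
  {"x": 0,"y": 0,"z": 0,"ax": 0,"ay": 0,"az": 0,"gripper": 0.9},
  {"x": 0,"y": 0,"z": 0,"ax": 0,"ay": 0,"az": 0,"gripper": 0.9},
  {"x": 0,"y": 0,"z": -0.0005,"ax": 0,"ay": 0,"az": 0,"gripper": 0.7},
  {"x": 0,"y": 0,"z": 0,"ax": 0,"ay": 0,"az": 0,"gripper": 0.6},
  {"x": 0,"y": 0,"z": 0,"ax": 0,"ay": 0,"az": 0,"gripper": 0.5},
  {"x": 0,"y": 0,"z": 0,"ax": 0,"ay": 0,"az": 0,"gripper": 0.35},
  {"x": 0,"y": 0,"z": 0,"ax": 0,"ay": 0,"az": 0,"gripper": 0.2},
  {"x": 0,"y": 0,"z": 0,"ax": 0,"ay": 0,"az": 0,"gripper": 0.1},
  {"x": 0,"y": 0,"z": 0,"ax": 0,"ay": 0,"az": 0,"gripper": 0},
])

```text
clock: 36.1
tcp_pos: [680.8, 173.5, 178.3]
tool_rot: [[0.947, 0.321, -0.0], [0.321, -0.947, -0.0], [-0.0, -0.0, -1.0]]
force: [-0.1, -1.0, 0.6]
width: 85.0
finger_force: 0.0
```

Emit:
step_arm([
  {"x": 0,"y": 0,"z": 0,"ax": 0,"ay": 0,"az": 0,"gripper": 0},
  {"x": 0,"y": 0,"z": -0.005,"ax": 0,"ay": 0,"az": 0,"gripper": 0},
  {"x": 0,"y": 0,"z": -0.015,"ax": 0,"ay": 0,"az": 0,"gripper": 0},
  {"x": 0,"y": 0,"z": -0.025,"ax": 0,"ay": 0,"az": 0,"gripper": 0},
  {"x": 0,"y": 0,"z": -0.025,"ax": 0,"ay": 0,"az": 0,"gripper": 0},
  {"x": 0,"y": 0,"z": -0.02,"ax": 0,"ay": 0,"az": 0,"gripper": 0},
  {"x": 0,"y": 0,"z": -0.01,"ax": 0,"ay": 0,"az": 0,"gripper": 0},
  {"x": 0,"y": 0,"z": 0,"ax": 0,"ay": 0,"az": 0,"gripper": 0},
  {"x": 0,"y": 0,"z": 0,"ax": 0,"ay": 0,"az": 0,"gripper": 0},
  {"x": 0,"y": 0,"z": 0,"ax": 0,"ay": 0,"az": 0,"gripper": 0},
])

```text
clock: 36.93
tcp_pos: [680.3, 173.2, 276.8]
tool_rot: [[0.947, 0.321, -0.002], [0.321, -0.947, -0.001], [-0.002, 0.0, -1.0]]
force: [-0.6, 0.4, -0.5]
width: 85.4
finger_force: 0.0
```

Run:
```python
from h import *
d,o=cam('wrist');lidfit(d,o,158,(215,150,355,300),65)
a=d['image'][130:310,180:380]
s=cam('scene')[0]['image'][90:260,290:430]
a=cv2.resize(a,(440,396));s=cv2.resize(s,(340,396),interpolation=cv2.INTER_CUBIC)
cv2.imwrite('pics/fin.png',np.hstack([a,s])[:,:,::-1])
```

```text
lid [246 152] [319 245] xyR [688.9 174.7  33. ] tool mm [8.7 1.4]
```

View pics/fin.png

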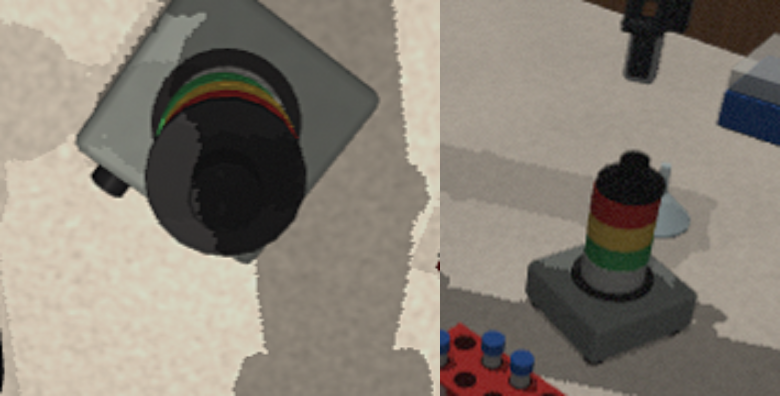

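The final pictures show a straight stack of pan, green, yellow, red and lid, fully nested, with the gripper clear above it. The automatic lid fit had picked up the dark base ring as well, so I'm ignoring it.

```bash
python3 -c "
from plant import workorder;print(workorder.job_done())"
```

```text
the job is handed in; nothing more can be done
None
```

The stack (green, yellow, red, lid) is built on the pan, let go and handed in at about 37 s; contact heights and the final pictures show each part fully nested, though the hand-in returned no verdict.

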